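# Crank the propagator vent open

## Task

Open the propagator's roof vent: take the crank off its parking post, seat it fully down on the square shaft end of the blue gearbox, and wind it anticlockwise by its red handle, a little over two turns, until the vent is firmly up against its open stop: lean on the handle there with about 10 N for a moment, well under 15 N. Keep the crank fully seated on the shaft all the while, do not press or wrench it hard; leave it seated on the shaft, and leave the pots, bottle and tool where they are.

Things in the scene. Friction and masses are not known exactly. Their poses are not given: they have to be found in the camera images.
- crank: Loose dark-steel hand crank, about 0.35 kg, parked on the block's post. Origin: centre of the hub's underside; z up, x towards the handle. Hub 34 mm square, 46 mm tall, with a square socket 17 mm wide, 30 mm deep, sides along x and y, open at the underside. A bar 16 mm wide (z 20 to 32 mm) leads from the hub to the handle
- crank_block (a point): Point to grasp the crank's hub, on its axis at crank z = 35 mm: hub and the solid block above the socket are one 34 mm square pillar, 46 mm tall; its two y faces are free for grasping from above. Frame as the crank's
- crank_handle (a point): Point on the crank's red handle: an upright round sleeve 21 mm in diameter, crank z = 35 to 85 mm, 60 mm from the hub's axis along the crank's x; this point is at crank z = 66 mm. The sleeve spins freely on its pin, so a gripper can hold it without turning while the crank goes round
- park: Parking block for the crank: fixed grey block 90 x 90 x 30 mm with a round post 13 mm in diameter and 20 mm tall on top, inside the parked crank's socket. Origin: centre of the underside
- shaft_seat (a point): Centre of the steel collar (44 mm across) on the blue gearbox, 78 mm above the bench, on the shaft's axis; turns with the shaft. The seated crank's underside rests on it, crank origin on this point. The shaft turns about z, anticlockwise from above opening the vent, with about 0.2 N m (3.5 N at the handle), stays where left, and ends after some 2 turns at a solid stop, felt as a sudden rise in effort
- shaft_tip (a point): Top of the shaft, 28 mm above the seat: a 16 mm square shaft end 22 mm tall, sides parallel to this frame's x and y (a quarter turn looks the same), topped by a round nose 12 mm across, 6 mm tall. Not to be loaded hard: seating takes a press of 4 to 8 N with small turns to find the square, at the stop lean on the handle with about 10 N along the turn, well under 15 N
- vent_unit: Fixed vent unit; origin on the bench under the shaft axis. Blue gearbox 100 x 100 mm, 70 mm tall on a 150 mm base plate; a tube leads along its +y to a clear-walled propagator 280 mm (x) by 320 mm (y), 172 mm tall, centred 370 mm along +y
- vent_edge (a point): Middle of the free edge of the propagator's white-framed clear roof flap (230 x 190 mm, hinged at the unit's +x side). It stands 179 to 222 mm above the bench at the start and rises some 75 mm per turn of the shaft at first, less higher up; at the open stop, whose exact place differs from unit to unit and cannot be seen, it stands between 330 and 345 mm
- pot_a: black plastic pot with soil and a seedling, loose, 74 mm across and 68 mm tall (plant to 140 mm); bystander, origin at the centre of its underside
- pot_b: black plastic pot with soil and a seedling, loose, 74 mm across and 68 mm tall (plant to 140 mm); bystander, origin at the centre of its underside
- pot_c: terracotta pot with soil and a seedling, loose, 74 mm across and 68 mm tall (plant to 140 mm); bystander, origin at the centre of its underside
- pot_d: terracotta pot with soil and a seedling, loose, 74 mm across and 68 mm tall (plant to 140 mm); bystander, origin at the centre of its underside
- pot_e: black plastic pot with soil and a seedling, loose, 74 mm across and 68 mm tall (plant to 140 mm); bystander, origin at the centre of its underside
- bottle: Loose white bottle with a blue cap, 66 mm across and 150 mm tall; bystander, origin at the centre of its underside
- trowel: Loose flat hand tool with an orange handle, about 220 mm long, lying on the bench; bystander, origin near its middle, on the bench
Not all that is in view belongs to the job. What is shaped like the crank but yellow is not meant.

How it is judged:
On the way, in this order (a step that is already met when the one before it is completed fails the run):
1. the crank is seated fully down on the square shaft end before the vent is wound (z of crank in the frame of shaft_seat below 0.006 m and horizontal distance between crank and shaft_seat below 0.004 m and angle between the z axis of crank and the z axis of shaft_seat, either way round below 0.12 rad and height (world z) of vent_edge below 0.235 m), for 0.2 s.
2. the vent is more than half open, the crank still seated (z of crank in the frame of shaft_seat below 0.006 m and horizontal distance between crank and shaft_seat below 0.004 m and angle between the z axis of crank and the z axis of shaft_seat, either way round below 0.12 rad and height (world z) of vent_edge above 0.285 m), for 0.1 s.
3. the crank is leaned on against the open stop: more than 50 N of contact force between crank and shaft (about 8 N along the turn at the handle) with the vent up (z of crank in the frame of shaft_seat below 0.006 m and horizontal distance between crank and shaft_seat below 0.004 m and angle between the z axis of crank and the z axis of shaft_seat, either way round below 0.12 rad and height (world z) of vent_edge above 0.328 m and contact force between crank and vent_unit above 50 N), for 0.1 s.
At the end, for the whole second after the job is handed in: The vent has been wound to its open stop (edge higher than 328 mm), and the crank, released and at rest, is seated on the shaft: underside within 6 mm of the collar, axis within 4 mm and 0.12 rad of the shaft's (z of crank in the frame of shaft_seat below 0.006 m and horizontal distance between crank and shaft_seat below 0.004 m and angle between the z axis of crank and the z axis of shaft_seat, either way round below 0.12 rad and height (world z) of vent_edge above 0.328 m and linear speed of crank below 0.02 m/s); the robot touches nothing.
It fails at once if the crank and the shaft are loaded with more than 120 N of contact force between them (pressed, wrenched, or forced against the stop) (contact force between crank and vent_unit above 120 N).
It fails at once if once winding has begun (vent edge above 230 mm), the crank comes off or rides up more than 10 mm on the shaft (height (world z) of vent_edge above 0.23 m and (z of crank in the frame of shaft_seat above 0.01 m or horizontal distance between crank and shaft_seat above 0.01 m)).
It fails at once if a pot, the bottle or the hand tool is moved more than 30 mm or a pot or the bottle is tipped over (distance of any of pot_a, pot_b, pot_c, pot_d, pot_e, bottle, trowel from where it was at the start of the episode above 0.03 m or angle between any of pot_a, pot_b, pot_c, pot_d, pot_e, bottle's own z axis and vertical above 0.5 rad).
It also fails if it takes over 72 s, if anything falls off the work surface, if the arm or the gripper's body presses on something with over 40 N, if the wrist force passes 120 N, or if a joint passes its speed limit or range.

## Robot

A 7-joint arm with a two-finger parallel gripper is mounted at the origin on the work surface. World frame = base frame: x ahead of the robot, y to its left, z up, the work surface at z = 0. Lengths are in m, angles in rad, forces in N, time in s.
With the tool pointing down it reaches from about 0.425 to 0.95 m from the base axis. Payload 16.7 kg.
Tool frame: the origin (TCP) lies midway between the tips of the shut fingers; the grasp point (between the pads) lies ctrl.pinch_z behind it (ctrl.pinch_z is the distance from the TCP to the grasp point, in m); z points along the fingers, y is the direction in which the jaws open and shut (so a half turn about z gives the same grasp; the last joint's range is limited). The gripper opens to 94 mm and grips with 3 to 60 N. Pads are 16 mm wide; open, the fingers measure 119 mm over their backs; the gripper's body (75 mm by 177 mm) begins 78 mm behind the grasp point.
Start: joints at [1.105, 0.426, 0.074, 1.606, -0.034, 1.111, -0.067], TCP at [0.21, -0.641, 0.205] pointing down, gripper open.
Joint ranges: [-2.85, 2.85], [-0.5, 2.14], [-1.23, 1.37], [0.21, 2.46], [-1.02, 4.16], [0.16, 2.05], [-2.73, 2.73]. Speed limits (rad/s): [1.89, 1.89, 2.39, 2.39, 3.01, 3.01, 3.01].

## Interface

Orientations are given as a 3x3 rotation matrix whose columns are the frame's x, y, z axes.
In Python, from workcell import ctrl, eyes, ticket gives the robot as it stands.
- The arm moves only by the tool move_arm, never from a script. Its argument "targets" is a list of rows, each an object of numbers: "dx", "dy", "dz": the shift along the tool's x, y, z in mm; "yaw": the turn about the tool's z in degrees; "fingers": the closure, from 0 (fully open) to 1 (shut). A call has exactly 10 rows; each row is the pose to reach, as a shift and turn from the pose commanded when the call began, along the tool's axes at that moment; what a row does not reach only later rows make up. A row lasts 1/10 s, in which the tool goes at most 50 mm and 8.59 degrees, less where a joint would pass 70% of its speed; a pose out of reach is approached as far as the arm can. A call with a gripper value outside its range is refused whole. The fingers move at their own pace and stop on an object; "force" is the grip in N (left out, the last holds). Time passes only in rows, so rows that repeat a pose let the fingers close, or fill a call up. It gives the time, the measured TCP pose, the force and the opening at its end, in the units of the state.
- ctrl.state(): the state, without advancing time (a new reading comes with each control period).
- eyes.snapshot(name): name is "scene" or "side" or "wrist"; returns a dict with "pixels" (384x512x3 uint8, blue, green, red), "range_z" (384x512 float32, m along the optical axis (not along the pixel's ray), 0 where there is no reading), "K" (3x3 intrinsics, pixels), "dist" ([k1, k2, p1, p2, k3] as OpenCV has them; the pictures are not rectified), "extrinsics" (4x4, takes a point from camera to world coordinates). Camera axes: x right, y down, z forward; pixel columns grow to the right and rows downward; lengths in m; the calibration is good to about 2 mm. A picture is of the moment at which its call begins.
- ticket.close_job(): hands the job in, once; it reports no verdict.
Trained networks look in the newest picture that a camera, given by its name, has taken for a name from the list of things; names that differ only in an ending like _2 or _b are one class to them, and where a whole thing is asked for, a point or a joint stands for the part that bears it (a point fixed in the world has none). Each returns a list of dicts, best first, with "conf" (0 to 1); they miss things now and then, are a little off and sometimes report something else, mostly with a low value. They report only what shows in the picture. A call takes as long as a camera call. They do not tell look-alikes from the thing itself.
- eyes.boxes_of(camera, thing): "box" ([centre column, centre row, width, height] in pixels, round what is visible of it).
- eyes.regions_of(camera, thing): "region" (384x512 bool, what is visible of it) and "box" ([centre column, centre row, width, height] in pixels, round what is visible of it).
- eyes.spot_point(camera, thing): "at" ([column, row] in pixels: a listed point, or the origin of a listed thing).
The state is a dict: "time_s": time; "joint_positions": joint angles; "qvel": joint speeds; "effort": joint torques, N m; "ee_pos": TCP position; "orientation": TCP orientation; "force": force on the tool from outside, world axes, zero at the start; "torque": the same for the moment, N m; "opening": finger opening in m.
Only numpy, scipy, OpenCV 4.12 (cv2) and the standard library are available. Lean on these libraries where they do the work, as an engineer would, in place of code of your own. Each camera call takes 0.05 s, during which the arm holds its last target. There are 200 camera calls.

## Working session

There is one attempt and no reset: what is moved stays moved. The work goes in short steps, Python scripts to look and compute and a tool call to move; the robot and the scene stay as the last step left them, time stands still between calls to the robot, and variables do not carry over. Pictures are saved under pics/ and viewed, about 8 in all and at most 12, crops included, and the job is handed in when it is done.

Besides the shell and the picture viewer there is one more tool, called as name(argument=value, ...) on one line, values as JSON. move_arm: Moves the arm, as the interface text tells. Its arguments: {"type":"object","properties":{"targets":{"type":"array"},"force":{"type":"number"}},"required":["targets"]}

```bash
mkdir -p pics
cat > h.py <<'E'
import numpy as np, cv2
from workcell import ctrl, eyes, ticket
def ray(s,u,v):
    p=cv2.undistortPoints(np.array([[[u,v]]],float),np.array(s["K"]),np.array(s["dist"]))[0,0]
    return np.array([p[0],p[1],1.])
def at_range(s,u,v,r=None):
    if r is None:
        w=s["range_z"][int(v)-1:int(v)+2,int(u)-1:int(u)+2]; w=w[w>0]; r=np.median(w) if w.size else np.nan
    E=np.array(s["extrinsics"]); return (E[:3,:3]@(ray(s,u,v)*r)+E[:3,3])
def at_z(s,u,v,z):
    E=np.array(s["extrinsics"]); d=E[:3,:3]@ray(s,u,v); return E[:3,3]+d*(z-E[2,3])/d[2]
def cloud(s,mask):
    vs,us=np.nonzero(mask&(s["range_z"]>0))
    p=cv2.undistortPoints(np.stack([us,vs],1).astype(float)[:,None],np.array(s["K"]),np.array(s["dist"]))[:,0]
    r=s["range_z"][vs,us][:,None]; E=np.array(s["extrinsics"])
    return np.hstack([p,np.ones_like(r)])*r@E[:3,:3].T+E[:3,3]
E
python3 - <<'E'
from h import *
np.set_printoptions(precision=3,suppress=True)
st=ctrl.state(); print(st["ee_pos"],st["orientation"],ctrl.pinch_z,st["force"],st["opening"])
ims=[]
for c in("scene","side"):
    s=eyes.snapshot(c); ims.append(s["pixels"])
    print(c,np.array(s["extrinsics"])[:3,3])
    for t in("crank_block","crank_handle","park","shaft_seat","shaft_tip","vent_unit","vent_edge"):
        for d in eyes.spot_point(c,t)[:3]:
            u,v=d["at"]; print(t,round(d["conf"],2),np.array(d["at"]).round(0),at_range(s,u,v),end=" ")
            z=dict(crank_block=.065+.0,crank_handle=.096,park=0,shaft_seat=.078,shaft_tip=.106,vent_unit=0,vent_edge=.2)[t]
            print(at_z(s,u,v,z))
for n,i in zip(("scene","side"),ims): cv2.imwrite(f"pics/{n}0.png",cv2.resize(i,(800,600)))
E
```

```text
[ 0.21  -0.641  0.205] [[ 0.95   0.312 -0.   ]
 [ 0.312 -0.95   0.001]
 [-0.    -0.001 -1.   ]] 0.0188 [ 0.07  -0.675 -0.084] 0.09376140634289083
scene [1.468 0.36  1.162]
crank_block 0.7 [262. 178.] [ 0.379 -0.102  0.041] [ 0.403 -0.092  0.065]
crank_block 0.55 [206. 190.] [ 0.548 -0.273  0.059] [ 0.553 -0.269  0.065]
crank_block 0.2 [384. 208.] [0.479 0.396 0.172] [0.372 0.4   0.065]
crank_handle 0.71 [247. 172.] [ 0.408 -0.154  0.081] [ 0.423 -0.147  0.096]
crank_handle 0.51 [205. 172.] [ 0.397 -0.369 -0.004] [ 0.489 -0.307  0.096]
crank_handle 0.18 [273. 207.] [0.553 0.019 0.09 ] [0.559 0.021 0.096]
park 0.62 [210. 194.] [ 0.545 -0.261  0.035] [ 0.517 -0.28   0.   ]
shaft_seat 0.61 [276. 206.] [0.537 0.027 0.079] [0.536 0.026 0.078]
shaft_tip 0.45 [272. 203.] [0.548 0.015 0.103] [0.551 0.016 0.106]
vent_unit 0.63 [271. 221.] [0.595 0.028 0.056] [0.551 0.011 0.   ]
vent_edge 0.83 [383. 210.] [0.504 0.394 0.188] [0.516 0.394 0.2  ]
vent_edge 0.61 [156. 163.] [ 0.463 -0.58   0.028] [ 0.616 -0.437  0.2  ]
side [0.05  0.715 0.92 ]
crank_block 0.9 [278. 169.] [ 0.525 -0.262  0.071] [ 0.528 -0.269  0.065]
crank_block 0.58 [300. 224.] [ 0.357 -0.097  0.04 ] [ 0.348 -0.074  0.065]
crank_handle 0.91 [295. 163.] [ 0.47  -0.282  0.105] [ 0.475 -0.293  0.096]
crank_handle 0.55 [300. 201.] [ 0.389 -0.155  0.077] [ 0.382 -0.135  0.096]
park 0.86 [276. 182.] [ 0.521 -0.25   0.027] [ 0.536 -0.279  0.   ]
shaft_seat 0.54 [230. 214.] [0.534 0.013 0.086] [0.539 0.006 0.078]
shaft_tip 0.68 [147. 292.] [0.499 0.391 0.183] [0.545 0.357 0.106]
vent_unit 0.92 [228. 234.] [0.511 0.063 0.057] [0.541 0.02  0.   ]
vent_edge 0.91 [143. 292.] [0.501 0.399 0.19 ] [0.495 0.404 0.2  ]
```

View pics/scene0.png

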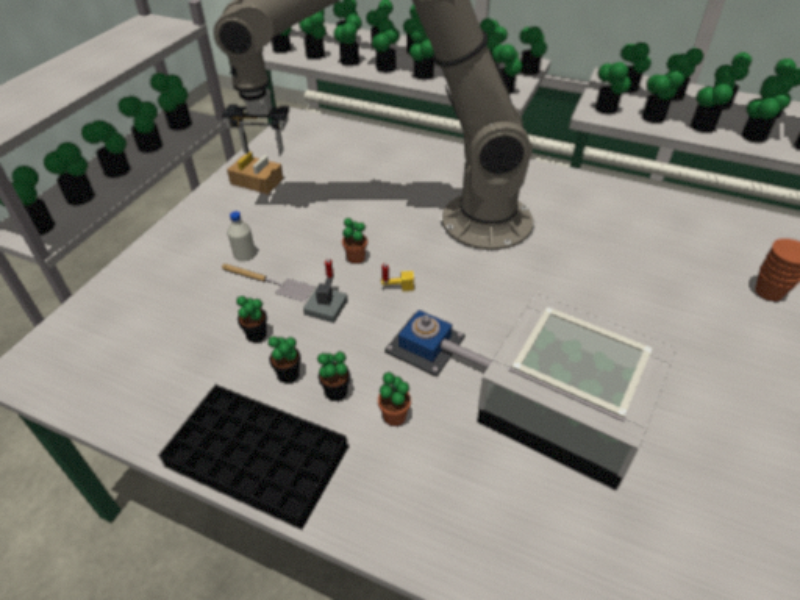

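View pics/side0.png

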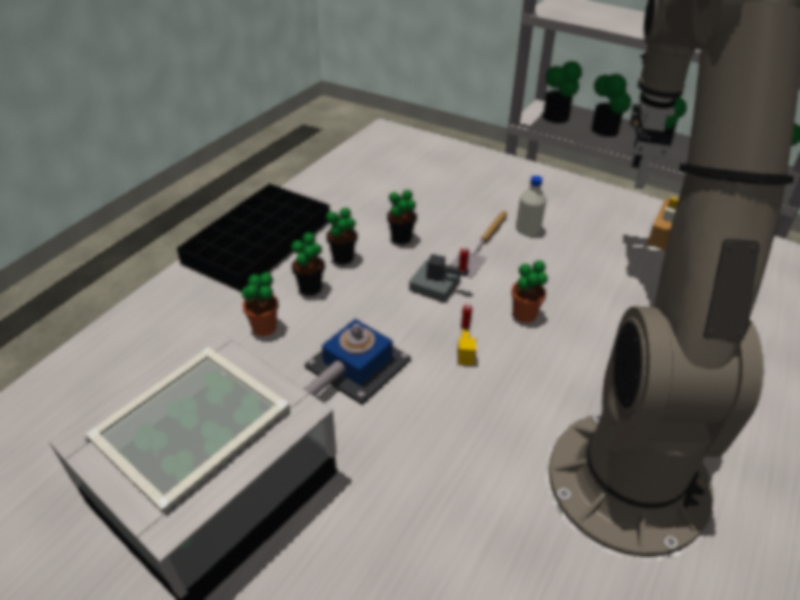

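The dark crank with the red handle on the grey block is at scene (206,190) and side (278,169). The yellow look-alike is at scene (262,178) and side (300,224). The dark-steel one on the post fits the description. I'll move above it and confirm with a wrist crop.

move_arm(targets=[{"dx": 20, "dy": -12, "dz": -45, "fingers": 0}, {"dx": 50, "dy": -30, "dz": -80}, {"dx": 90, "dy": -55, "dz": -110}, {"dx": 130, "dy": -80, "dz": -120}, {"dx": 170, "dy": -105, "dz": -120}, {"dx": 215, "dy": -130, "dz": -120}, {"dx": 260, "dy": -160, "dz": -120}, {"dx": 300, "dy": -185, "dz": -120}, {"dx": 340, "dy": -210, "dz": -120}, {"dx": 375, "dy": -232, "dz": -120}])

```text
validation failed for argument at $.ta...
```

Run:
```python
from h import *
np.set_printoptions(precision=3,suppress=True)
st=ctrl.state(); print(st["ee_pos"],st["time_s"])
s=eyes.snapshot("wrist"); print(np.array(s["extrinsics"]))
for t in("crank","crank_block","crank_handle","park"):
    for d in eyes.spot_point("wrist",t)[:2]:
        u,v=d["at"]; z={"crank":.03,"crank_block":.065,"crank_handle":.096,"park":0}[t]
        print(t,round(d["conf"],2),np.array(d["at"]).round(0),at_range(s,u,v),at_z(s,u,v,z))
np.save("w1.npy",s,allow_pickle=True)
cv2.imwrite("pics/w1.png",cv2.resize(s["pixels"],(800,600)))
```

```text
[ 0.21  -0.641  0.206] 0.8
[[ 0.311 -0.919 -0.243  0.28 ]
 [-0.95  -0.3   -0.08  -0.618]
 [ 0.001  0.256 -0.967  0.384]
 [ 0.     0.     0.     1.   ]]
```

View pics/w1.png

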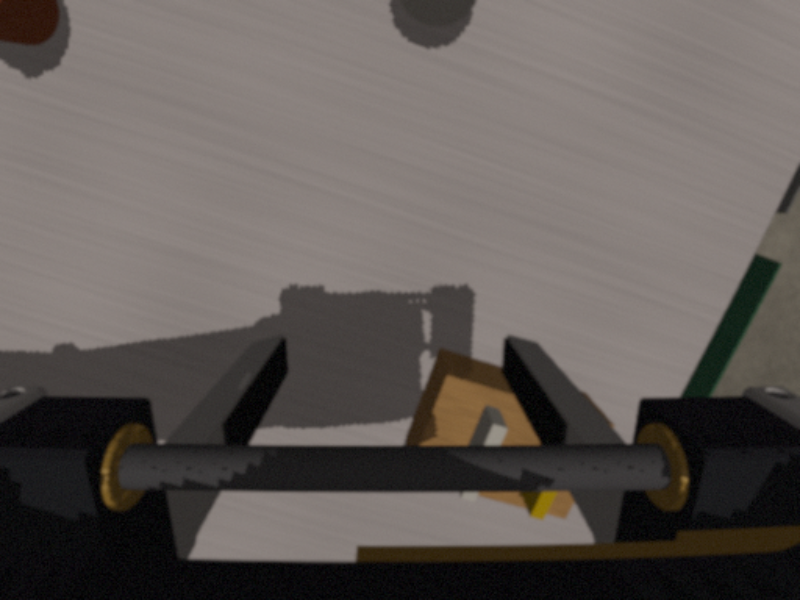

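The move was refused, probably because every row needs every field. The wrist picture shows the start place: fingers, a wooden block below and no crank. I'll retry with full rows.

move_arm(targets=[{"dx": 20, "dy": -12, "dz": -45, "yaw": 0, "fingers": 0}, {"dx": 50, "dy": -30, "dz": -80, "yaw": 0, "fingers": 0}, {"dx": 90, "dy": -55, "dz": -110, "yaw": 0, "fingers": 0}, {"dx": 130, "dy": -80, "dz": -120, "yaw": 0, "fingers": 0}, {"dx": 170, "dy": -105, "dz": -120, "yaw": 0, "fingers": 0}, {"dx": 215, "dy": -130, "dz": -120, "yaw": 0, "fingers": 0}, {"dx": 260, "dy": -160, "dz": -120, "yaw": 0, "fingers": 0}, {"dx": 300, "dy": -185, "dz": -120, "yaw": 0, "fingers": 0}, {"dx": 340, "dy": -210, "dz": -120, "yaw": 0, "fingers": 0}, {"dx": 375, "dy": -232, "dz": -120, "yaw": 0, "fingers": 0}], force=20)

```text
time_s: 2.05
ee_pos: [0.4958, -0.3017, 0.3258]
orientation: [[0.95, 0.313, 0.001], [0.313, -0.95, 0.0], [0.001, 0.0, -1.0]]
force: [0.3, -1.0, -0.1]
opening: 0.0942
```

Run:
```python
from h import *
np.set_printoptions(precision=3,suppress=True)
st=ctrl.state(); print(st["ee_pos"],st["time_s"])
s=eyes.snapshot("wrist"); print(np.array(s["extrinsics"]))
for t in("crank","crank_block","crank_handle","park"):
    for d in eyes.spot_point("wrist",t)[:2]:
        u,v=d["at"]; z={"crank":.03,"crank_block":.065,"crank_handle":.096,"park":0}[t]
        print(t,round(d["conf"],2),np.array(d["at"]).round(0),at_range(s,u,v),at_z(s,u,v,z))
np.save("w1.npy",s,allow_pickle=True)
cv2.imwrite("pics/w2.png",cv2.resize(s["pixels"],(800,600)))
```

```text
[ 0.496 -0.302  0.326] 2.05
[[ 0.312 -0.919 -0.242  0.565]
 [-0.95  -0.302 -0.08  -0.278]
 [ 0.001  0.255 -0.967  0.504]
 [ 0.     0.     0.     1.   ]]
crank 0.94 [246. 133.] [ 0.537 -0.279  0.076] [ 0.534 -0.279  0.03 ]
crank 0.77 [129. 189.] [ 0.386 -0.118  0.045] [ 0.38  -0.113  0.03 ]
crank_block 0.88 [245. 137.] [ 0.531 -0.279  0.075] [ 0.53  -0.279  0.065]
crank_block 0.58 [128. 196.] [ 0.373 -0.119  0.045] [ 0.381 -0.126  0.065]
crank_handle 0.88 [154. 195.] [ 0.403 -0.171  0.082] [ 0.408 -0.174  0.096]
crank_handle 0.79 [240. 182.] [ 0.473 -0.291  0.115] [ 0.468 -0.291  0.096]
park 0.83 [243. 138.] [ 0.529 -0.276  0.076] [ 0.523 -0.275  0.   ]
park 0.56 [247. 135.] [ 0.535 -0.28   0.076] [ 0.529 -0.28   0.   ]
```

View pics/w2.png

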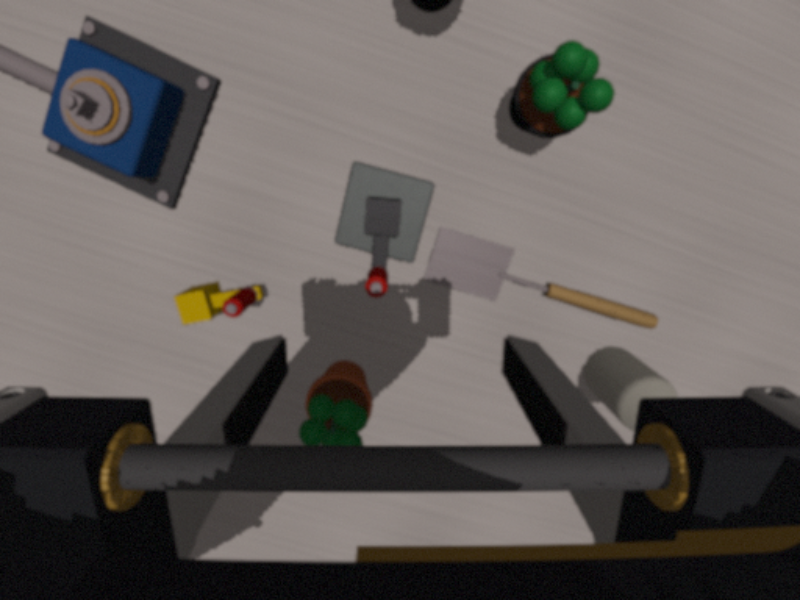

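The wrist view is the enlarged confirmation. The dark-steel crank is on the grey block, hub top at about (245,138) and red handle at (240,182) in camera pixels. The yellow look-alike lies at (128,194), and the gearbox shaft is at about (57,68). I'll refine with depth.

Run:
```python
from h import *
np.set_printoptions(precision=4,suppress=True)
s=np.load("w1.npy",allow_pickle=True).item()
im=s["pixels"].astype(int)
def roi(u0,u1,v0,v1):
    m=np.zeros(im.shape[:2],bool); m[v0:v1,u0:u1]=1; return m
def zsel(m,lo,hi):
    P=cloud(s,m); return P[(P[:,2]>lo)&(P[:,2]<hi)]
def rect(P):
    r=cv2.minAreaRect((P[:,:2]*1000).astype(np.float32)); return r
for n,R,lo,hi in(("hub",roi(225,265,115,158),.068,.084),("collar",roi(30,90,35,100),.073,.083),("tip",roi(30,90,35,100),.098,.115),("gear",roi(20,125,15,125),.062,.073),("park",roi(205,285,95,175),.022,.036),("handle",roi(225,255,160,195),.106,.125)):
    P=zsel(R,lo,hi); 
    if len(P)<5: print(n,len(P)); continue
    print(n,len(P),np.median(P,0),(P.max(0)+P.min(0))/2,rect(P))
P=cloud(s,roi(30,90,35,100)); print(np.histogram(P[:,2],bins=np.arange(0,.13,.005)))
red=(im[...,2]>110)&(im[...,1]<70)&roi(225,255,160,200); vs,us=np.nonzero(red); print(us.mean(),vs.mean())
```

```text
hub 520 [ 0.5282 -0.2789  0.0752] [ 0.5276 -0.2792  0.0728] ((527.825439453125, -278.89593505859375), (34.087669372558594, 33.99960708618164), 13.462356567382812)
collar 564 [0.5428 0.0046 0.0768] [0.5426 0.0087 0.0779] ((542.51953125, 11.594978332519531), (48.462032318115234, 44.38810729980469), 19.259435653686523)
tip 145 [0.5428 0.0094 0.1013] [0.5422 0.0118 0.1026] ((542.3019409179688, 11.28475570678711), (17.528728485107422, 17.071800231933594), 69.66864776611328)
gear 1160 [ 0.5474 -0.0015  0.0686] [0.5428 0.0099 0.0675] ((542.2963256835938, 10.80810546875), (94.06953430175781, 92.17715454101562), 83.12364959716797)
park 2259 [ 0.5369 -0.2748  0.0291] [ 0.5283 -0.279   0.0289] ((527.888427734375, -278.8913879394531), (90.3289794921875, 90.23768615722656), 3.407062530517578)
handle 173 [ 0.4706 -0.2924  0.1144] [ 0.4697 -0.2928  0.1124] ((469.65216064453125, -292.4752502441406), (19.699918746948242, 18.558067321777344), 17.748123168945312)
(array([   7,   26,  143,   31,    0,    3,   11,    9,   33,   43,    1,
        338, 1435,  604,  335,  477,   36,   36,   27,   94,   65,   18,
          0,    0,    0]), array([0.   , 0.005, 0.01 , 0.015, 0.02 , 0.025, 0.03 , 0.035, 0.04 ,
       0.045, 0.05 , 0.055, 0.06 , 0.065, 0.07 , 0.075, 0.08 , 0.085,
       0.09 , 0.095, 0.1  , 0.105, 0.11 , 0.115, 0.12 , 0.125]))
240.80597014925374 180.6417910447761
```

move_arm(targets=[{"dx": 15, "dy": -5, "dz": 30, "yaw": 2, "fingers": 0}, {"dx": 30, "dy": -10, "dz": 75, "yaw": 4.8, "fingers": 0}, {"dx": 37.5, "dy": -11.6, "dz": 120, "yaw": 4.8, "fingers": 0}, {"dx": 37.5, "dy": -11.6, "dz": 165, "yaw": 4.8, "fingers": 0}, {"dx": 37.5, "dy": -11.6, "dz": 205, "yaw": 4.8, "fingers": 0}, {"dx": 37.5, "dy": -11.6, "dz": 240, "yaw": 4.8, "fingers": 0}, {"dx": 37.5, "dy": -11.6, "dz": 265, "yaw": 4.8, "fingers": 0}, {"dx": 37.5, "dy": -11.6, "dz": 278, "yaw": 4.8, "fingers": 0}, {"dx": 37.5, "dy": -11.6, "dz": 278, "yaw": 4.8, "fingers": 0}, {"dx": 37.5, "dy": -11.6, "dz": 278, "yaw": 4.8, "fingers": 0.3}], force=25)

```text
time_s: 3.3
ee_pos: [0.5266, -0.2823, 0.0485]
orientation: [[0.973, 0.23, 0.001], [0.23, -0.973, -0.001], [0.001, 0.001, -1.0]]
force: [0.1, -0.1, 0.6]
opening: 0.0892
```

move_arm(targets=[{"dx": 0, "dy": 0, "dz": 0, "yaw": 0, "fingers": 0.5}, {"dx": 0, "dy": 0, "dz": 0, "yaw": 0, "fingers": 0.8}, {"dx": 0, "dy": 0, "dz": 0, "yaw": 0, "fingers": 1}, {"dx": 0, "dy": 0, "dz": 0, "yaw": 0, "fingers": 1}, {"dx": 0, "dy": 0, "dz": 0, "yaw": 0, "fingers": 1}, {"dx": 0, "dy": 0, "dz": 0, "yaw": 0, "fingers": 1}, {"dx": 0, "dy": 0, "dz": 0, "yaw": 0, "fingers": 1}, {"dx": 0, "dy": 0, "dz": 0, "yaw": 0, "fingers": 1}, {"dx": 0, "dy": 0, "dz": 0, "yaw": 0, "fingers": 1}, {"dx": 0, "dy": 0, "dz": 0, "yaw": 0, "fingers": 1}], force=25)

```text
time_s: 4.3
ee_pos: [0.5263, -0.2811, 0.0475]
orientation: [[0.973, 0.231, -0.0], [0.231, -0.973, 0.0], [-0.0, -0.0, -1.0]]
force: [-1.0, 2.9, 3.7]
opening: 0.0336
```

move_arm(targets=[{"dx": 0, "dy": 0, "dz": -15, "yaw": 0, "fingers": 1}, {"dx": 0, "dy": 0, "dz": -40, "yaw": 0, "fingers": 1}, {"dx": 0, "dy": 0, "dz": -80, "yaw": 0, "fingers": 1}, {"dx": 0, "dy": -15, "dz": -120, "yaw": 4, "fingers": 1}, {"dx": 3, "dy": -55, "dz": -145, "yaw": 10, "fingers": 1}, {"dx": 6, "dy": -105, "dz": -150, "yaw": 16, "fingers": 1}, {"dx": 9, "dy": -155, "dz": -150, "yaw": 22, "fingers": 1}, {"dx": 12, "dy": -205, "dz": -150, "yaw": 28, "fingers": 1}, {"dx": 15, "dy": -255, "dz": -150, "yaw": 33.7, "fingers": 1}, {"dx": 16, "dy": -295, "dz": -150, "yaw": 33.7, "fingers": 1}])

```text
time_s: 5.3
ee_pos: [0.4731, 0.0117, 0.1986]
orientation: [[0.937, -0.35, 0.001], [-0.35, -0.937, -0.0], [0.001, -0.0, -1.0]]
force: [1.7, 0.1, -3.5]
opening: 0.034
```

move_arm(targets=[{"dx": -17, "dy": -20, "dz": 0, "yaw": 0, "fingers": 1}, {"dx": -17, "dy": -25, "dz": 0, "yaw": 0, "fingers": 1}, {"dx": -17, "dy": -25, "dz": 0, "yaw": 0, "fingers": 1}, {"dx": -17, "dy": -25, "dz": 0, "yaw": 0, "fingers": 1}, {"dx": -17, "dy": -25, "dz": 0, "yaw": 0, "fingers": 1}, {"dx": -17, "dy": -25, "dz": 0, "yaw": 0, "fingers": 1}, {"dx": -17, "dy": -25, "dz": 0, "yaw": 0, "fingers": 1}, {"dx": -17, "dy": -25, "dz": 0, "yaw": 0, "fingers": 1}, {"dx": -17, "dy": -25, "dz": 0, "yaw": 0, "fingers": 1}, {"dx": -17, "dy": -25, "dz": 0, "yaw": 0, "fingers": 1}])

```text
time_s: 6.3
ee_pos: [0.4666, 0.0386, 0.1975]
orientation: [[0.938, -0.348, -0.0], [-0.348, -0.938, 0.0], [-0.0, 0.0, -1.0]]
force: [-0.6, -0.0, -3.1]
opening: 0.0337
```

Run:
```python
from h import *
np.set_printoptions(precision=4,suppress=True)
st=ctrl.state(); print(st["ee_pos"],st["time_s"],st["opening"],st["force"],np.array(st["orientation"])[:,0])
s=eyes.snapshot("wrist"); np.save("w3.npy",s,allow_pickle=True)
for t in("crank_block","shaft_seat","shaft_tip"):
    for d in eyes.spot_point("wrist",t)[:2]:
        u,v=d["at"]; print(t,round(d["conf"],2),np.array(d["at"]).round(0),at_range(s,u,v))
P=cloud(s,np.ones((384,512),bool))
R=np.array(st["orientation"]);o=np.array(st["ee_pos"])
L=(P-o)@R
def rep(n,m):
    Q=P[m]; r=cv2.minAreaRect((Q[:,:2]*1000).astype(np.float32)); print(n,len(Q),np.median(Q,0),r)
near=np.hypot(P[:,0]-.5424,P[:,1]-.0113)<.03
rep("collar",near&(abs(P[:,2]-.078)<.004)); rep("sq",near&(P[:,2]>.088)&(P[:,2]<.112)); rep("sqtop",near&(P[:,2]>.0965)&(P[:,2]<.103)); rep("nose",near&(P[:,2]>.103)&(P[:,2]<.112))
m=(abs(L[:,0])<.03)&(abs(L[:,1])<.0165)&(L[:,2]>-.038)&(L[:,2]<-.02)
print("hub in tool",m.sum(),np.median(L[m],0),L[m].min(0),L[m].max(0))
cv2.imwrite("pics/w3.png",cv2.resize(s["pixels"],(800,600)))
```

```text
[0.4666 0.0386 0.1975] 6.3 0.03373269023847275 [-0.6198 -0.0018 -3.0771] [ 0.9376 -0.3478 -0.0001]
crank_block 0.77 [252. 237.] [0.4709 0.0367 0.2249]
crank_block 0.65 [385. 204.] [ 0.3775 -0.1047  0.0447]
shaft_seat 0.8 [249. 106.] [0.5434 0.0131 0.1053]
shaft_tip 0.72 [252. 109.] [0.5399 0.0113 0.1053]
collar 1189 [0.5422 0.0118 0.0771] ((542.1322021484375, 12.119426727294922), (43.097599029541016, 43.523826599121094), 82.14109802246094)
sq 296 [0.542  0.0124 0.1002] ((541.833251953125, 12.431785583496094), (15.195625305175781, 15.629525184631348), 69.67750549316406)
sqtop 167 [0.5417 0.0132 0.0992] ((541.833251953125, 12.431785583496094), (15.195625305175781, 15.629525184631348), 69.67750549316406)
nose 129 [0.542  0.0121 0.1048] ((541.931884765625, 11.847421646118164), (10.946552276611328, 10.986909866333008), 24.745710372924805)
hub in tool 3265 [ 0.0046 -0.0003 -0.0276] [-0.0147 -0.0165 -0.0379] [ 0.02    0.0165 -0.02  ]
```

View pics/w3.png

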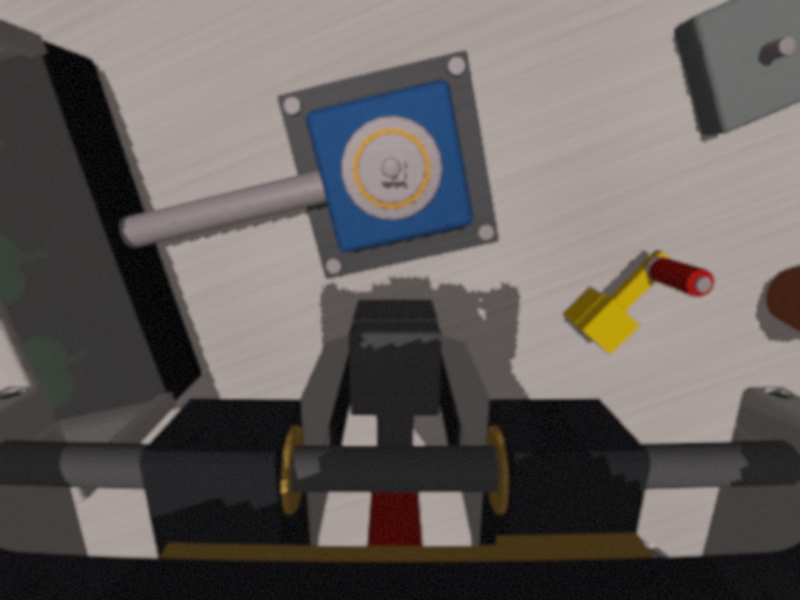

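The crank is held upright and the shaft is ahead at camera pixel (250,106). The measured shaft square (-20.3°) matches the tool yaw (-20.35°). Moving above the shaft.

move_arm(targets=[{"dx": 15, "dy": 0, "dz": 0, "yaw": 0, "fingers": 1}, {"dx": 40, "dy": -0.5, "dz": 10, "yaw": 0, "fingers": 1}, {"dx": 65, "dy": -1, "dz": 25, "yaw": 0, "fingers": 1}, {"dx": 77.7, "dy": -1.3, "dz": 40, "yaw": 0, "fingers": 1}, {"dx": 77.7, "dy": -1.3, "dz": 55, "yaw": 0, "fingers": 1}, {"dx": 77.7, "dy": -1.3, "dz": 65, "yaw": 0, "fingers": 1}, {"dx": 77.7, "dy": -1.3, "dz": 68, "yaw": 0, "fingers": 1}, {"dx": 77.7, "dy": -1.3, "dz": 68, "yaw": 0, "fingers": 1}, {"dx": 77.7, "dy": -1.3, "dz": 68, "yaw": 0, "fingers": 1}, {"dx": 77.7, "dy": -1.3, "dz": 68, "yaw": 0, "fingers": 1}])

```text
time_s: 7.5
ee_pos: [0.5403, 0.0129, 0.1303]
orientation: [[0.938, -0.348, 0.001], [-0.348, -0.938, 0.0], [0.001, -0.001, -1.0]]
force: [0.3, -0.3, -3.8]
opening: 0.0337
```

Run:
```python
from h import *
np.set_printoptions(precision=4,suppress=True)
st=ctrl.state(); print(st["ee_pos"],st["time_s"],st["opening"],st["force"],np.array(st["orientation"])[:,0])
s=eyes.snapshot("wrist")
P=cloud(s,np.ones((384,512),bool)); R=np.array(st["orientation"]);o=np.array(st["ee_pos"]); L=(P-o)@R
m=(abs(L[:,0])<.03)&(abs(L[:,1])<.025)&(L[:,2]>-.031)&(L[:,2]<-.025)
print("hubtop",m.sum(),np.percentile(L[m],[1,50,99],axis=0),cv2.minAreaRect((L[m][:,:2]*1000).astype(np.float32)))
for z in(.078,): 
  c=(abs(P[:,2]-z)<.004)&(np.hypot(P[:,0]-.542,P[:,1]-.012)<.024); print(c.sum(), P[c].min(0),P[c].max(0))
cv2.imwrite("pics/w4.png",cv2.resize(s["pixels"],(800,600)))
```

```text
[0.5403 0.0129 0.1303] 7.5 0.033658819935944446 [ 0.2785 -0.2841 -3.759 ] [ 0.9376 -0.3478  0.0012]
hubtop 3304 [[-0.0135 -0.0203 -0.0301]
 [ 0.0044  0.0003 -0.0276]
 [ 0.0193  0.0206 -0.0255]] ((2.735182762145996, 0.00284576416015625), (33.877113342285156, 49.690826416015625), 0.04860357567667961)
575 [ 0.5428 -0.0094  0.074 ] [0.5638 0.0313 0.0796]
```

move_arm(targets=[{"dx": -0.5, "dy": 0.4, "dz": 2, "yaw": 0, "fingers": 1}, {"dx": -0.5, "dy": 0.4, "dz": 4, "yaw": 0, "fingers": 1}, {"dx": -0.5, "dy": 0.4, "dz": 6, "yaw": 0, "fingers": 1}, {"dx": -0.5, "dy": 0.4, "dz": 8, "yaw": 0, "fingers": 1}, {"dx": -0.5, "dy": 0.4, "dz": 9, "yaw": 0, "fingers": 1}, {"dx": -0.5, "dy": 0.4, "dz": 10, "yaw": 0, "fingers": 1}, {"dx": -0.5, "dy": 0.4, "dz": 11, "yaw": 0, "fingers": 1}, {"dx": -0.5, "dy": 0.4, "dz": 12, "yaw": 0, "fingers": 1}, {"dx": -0.5, "dy": 0.4, "dz": 13, "yaw": 0, "fingers": 1}, {"dx": -0.5, "dy": 0.4, "dz": 13, "yaw": 0, "fingers": 1}])

```text
time_s: 8.55
ee_pos: [0.5395, 0.0127, 0.1169]
orientation: [[0.938, -0.348, 0.0], [-0.348, -0.938, 0.0], [0.0, -0.0, -1.0]]
force: [-2.5, -0.2, 4.0]
opening: 0.0339
```

move_arm(targets=[{"dx": -0.5, "dy": 0, "dz": 0, "yaw": 1.5, "fingers": 1}, {"dx": -0.5, "dy": 0, "dz": 0, "yaw": 3, "fingers": 1}, {"dx": -0.5, "dy": 0, "dz": 0, "yaw": 1.5, "fingers": 1}, {"dx": -0.5, "dy": 0, "dz": 0, "yaw": 0, "fingers": 1}, {"dx": -0.5, "dy": 0, "dz": 0, "yaw": -1.5, "fingers": 1}, {"dx": -0.5, "dy": 0, "dz": 0, "yaw": -3, "fingers": 1}, {"dx": -0.5, "dy": 0, "dz": 0, "yaw": -1.5, "fingers": 1}, {"dx": -0.5, "dy": 0, "dz": 0, "yaw": 0, "fingers": 1}, {"dx": -0.5, "dy": 0, "dz": 0, "yaw": 0, "fingers": 1}, {"dx": -0.5, "dy": 0, "dz": 0, "yaw": 0, "fingers": 1}])

```text
time_s: 9.55
ee_pos: [0.5391, 0.013, 0.1167]
orientation: [[0.937, -0.349, 0.001], [-0.349, -0.937, 0.0], [0.001, -0.0, -1.0]]
force: [0.3, -0.4, 6.3]
opening: 0.0338
```

move_arm(targets=[{"dx": 0, "dy": 0.6, "dz": 0, "yaw": 0, "fingers": 1}, {"dx": 0, "dy": 1, "dz": 0, "yaw": 1.5, "fingers": 1}, {"dx": 0.6, "dy": 0.6, "dz": 0, "yaw": 0, "fingers": 1}, {"dx": 1, "dy": 0, "dz": 0, "yaw": -1.5, "fingers": 1}, {"dx": 0.6, "dy": -0.6, "dz": 0, "yaw": 0, "fingers": 1}, {"dx": 0, "dy": -1, "dz": 0, "yaw": 1.5, "fingers": 1}, {"dx": -0.6, "dy": -0.6, "dz": 0, "yaw": 0, "fingers": 1}, {"dx": -1, "dy": 0, "dz": 0, "yaw": -1.5, "fingers": 1}, {"dx": -0.6, "dy": 0.6, "dz": 0, "yaw": 0, "fingers": 1}, {"dx": 0, "dy": 0, "dz": 0, "yaw": 0, "fingers": 1}])

```text
time_s: 10.55
ee_pos: [0.539, 0.013, 0.1168]
orientation: [[0.937, -0.35, 0.0], [-0.35, -0.937, 0.0], [0.0, -0.0, -1.0]]
force: [-1.3, -2.2, 8.6]
opening: 0.0336
```

Run:
```python
from h import *
np.set_printoptions(precision=4,suppress=True)
st=ctrl.state(); print(st["ee_pos"],st["force"],st["torque"])
s=eyes.snapshot("wrist")
P=cloud(s,np.ones((384,512),bool)); R=np.array(st["orientation"]);o=np.array(st["ee_pos"]); L=(P-o)@R
m=(abs(L[:,0])<.03)&(abs(L[:,1])<.016)&(L[:,2]>-.033)&(L[:,2]<-.022)
print("hubtop",m.sum(),np.percentile(L[m],[1,50,99],axis=0))
A=np.c_[L[m][:,:2],np.ones(m.sum())]; print("plane",np.linalg.lstsq(A,L[m][:,2],rcond=None)[0])
c=(abs(P[:,2]-.077)<.003)&(np.hypot(P[:,0]-.542,P[:,1]-.012)<.024)&(L[:,0]>.022); Q=P[c][:,:2]
B=np.c_[2*Q,np.ones(len(Q))]
from scipy.spatial import ConvexHull
print(Q.min(0),Q.max(0),len(Q))
im=s["pixels"][60:260,130:390]; cv2.imwrite("pics/w5.png",cv2.resize(im,(780,600),interpolation=cv2.INTER_CUBIC))
s=eyes.snapshot("side"); cv2.imwrite("pics/s5.png",cv2.resize(s["pixels"][160:270,160:307],(800,600),interpolation=cv2.INTER_CUBIC))
```

```text
[0.539  0.013  0.1168] [-1.2646 -2.1685  8.5663] [-0.2397  0.1586 -0.0519]
hubtop 3054 [[-0.0135 -0.0156 -0.029 ]
 [ 0.0045  0.0003 -0.0276]
 [ 0.0195  0.0157 -0.0228]]
plane [ 0.0201  0.0004 -0.0275]
[ 0.5564 -0.0039] [0.5639 0.0147] 83
```

View pics/w5.png

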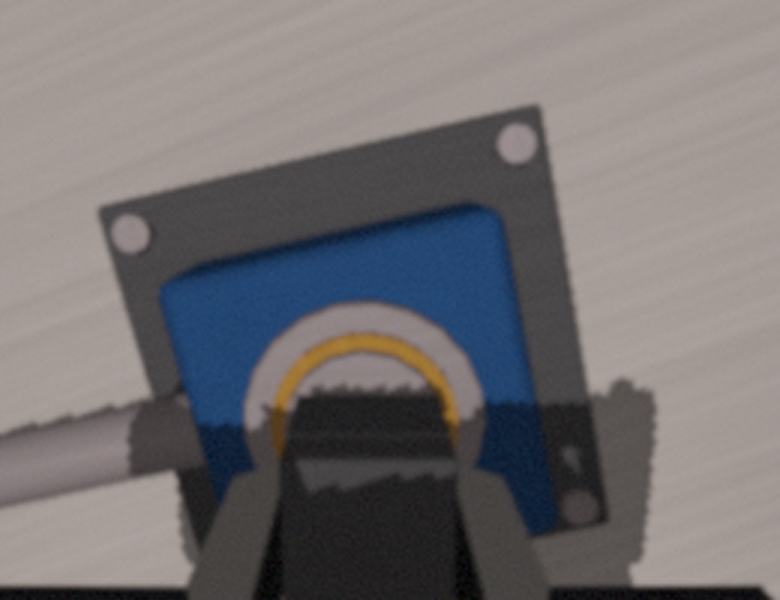

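Run:
```python
from h import *
np.set_printoptions(precision=4,suppress=True,linewidth=150)
s=np.load("w3.npy",allow_pickle=True).item(); print(s["K"],s["dist"])
E=np.array(s["extrinsics"]);print(E[:3,3])
o=np.array([.4666,.0386,.1975]);R=np.array([[.9376,-.3478,0],[-.3478,-.9376,0],[0,0,-1.]])
for v in(195,205,215,225,240,255):
    print(v,[ (u,)+tuple((1000*((at_range(s,u,v)-o)@R)).round(0)) for u in range(205,310,8)])
```

```text
[[282.6627   0.     252.2724]
 [  0.     282.6627 189.0349]
 [  0.       0.       1.    ]] [-0.0449  0.      0.      0.      0.    ]
[0.535  0.0128 0.3759]
195 [(205, np.float64(-35.0), np.float64(-65.0), np.float64(198.0)), (213, np.float64(-35.0), np.float64(-54.0), np.float64(198.0)), (221, np.float64(-35.0), np.float64(-43.0), np.float64(198.0)), (229, np.float64(19.0), np.float64(-16.0), np.float64(9.0)), (237, np.float64(19.0), np.float64(-10.0), np.float64(10.0)), (245, np.float64(19.0), np.float64(-5.0), np.float64(9.0)), (253, np.float64(19.0), np.float64(1.0), np.float64(10.0)), (261, np.float64(19.0), np.float64(6.0), np.float64(10.0)), (269, np.float64(19.0), np.float64(12.0), np.float64(10.0)), (277, np.float64(19.0), np.float64(18.0), np.float64(12.0)), (285, np.float64(-35.0), np.float64(46.0), np.float64(198.0)), (293, np.float64(-35.0), np.float64(57.0), np.float64(199.0)), (301, np.float64(-35.0), np.float64(68.0), np.float64(198.0)), (309, np.float64(-35.0), np.float64(79.0), np.float64(198.0))]
205 [(205, np.float64(-50.0), np.float64(-66.0), np.float64(198.0)), (
[... 3597 characters left out ...]
0), np.float64(-41.0)), (229, np.float64(-7.0), np.float64(-13.0), np.float64(-28.0)), (237, np.float64(-7.0), np.float64(-9.0), np.float64(-27.0)), (245, np.float64(-7.0), np.float64(-4.0), np.float64(-28.0)), (253, np.float64(-7.0), np.float64(1.0), np.float64(-28.0)), (261, np.float64(-7.0), np.float64(6.0), np.float64(-28.0)), (269, np.float64(-7.0), np.float64(10.0), np.float64(-28.0)), (277, np.float64(-7.0), np.float64(15.0), np.float64(-28.0)), (285, np.float64(2.0), np.float64(18.0), np.float64(-45.0)), (293, np.float64(9.0), np.float64(20.0), np.float64(-57.0)), (301, np.float64(9.0), np.float64(23.0), np.float64(-57.0)), (309, np.float64(9.0), np.float64(27.0), np.float64(-57.0))]
```

View pics/s5.png

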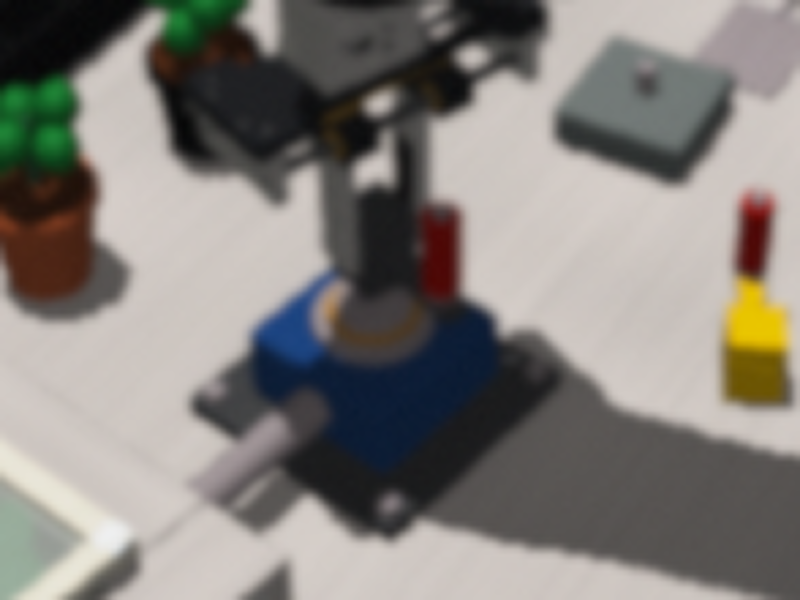

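The side picture shows the crank standing upright on the shaft nose, not yet down. The wrist crop hints at about a 1 mm sideways offset. I'll measure hub against shaft in the same camera frame.

Run:
```python
from h import *
np.set_printoptions(precision=2,suppress=True,linewidth=150)
s=np.load("w3.npy",allow_pickle=True).item()
o=np.array([.4666,.0386,.1975]);R=np.array([[.9376,-.3478,0],[-.3478,-.9376,0],[0,0,-1.]])
L=1000*(cloud(s,np.ones((384,512),bool))-o)@R
f=(L[:,0]>15)&(L[:,0]<23)&(abs(L[:,1])<25)&(L[:,2]>-24)&(L[:,2]<14)
F=L[f]; A=np.c_[F[:,1:],np.ones(f.sum())]; print("front",f.sum(),np.linalg.lstsq(A,F[:,0],rcond=None)[0])
for lo in range(-24,14,4):
    q=F[(F[:,2]>=lo)&(F[:,2]<lo+4)]; 
    if len(q): print(lo,len(q),q[:,1].min(),q[:,1].max(),(q[:,1].min()+q[:,1].max())/2)
# handle: top
h=(L[:,0]>-75)&(L[:,0]<-40)&(abs(L[:,1])<15)&(L[:,2]<-10)&(L[:,2]>-72); print("handle",h.sum(), L[h][:,1].min(),L[h][:,1].max())
c=(abs(1000*(.1975-.0771)-L[:,2])<3)&(np.hypot(L[:,0]-79.7,L[:,1])<27); C=L[c][:,:2]
print("collar",C.min(0),C.max(0),(C.min(0)+C.max(0))/2,cv2.minEnclosingCircle(C.astype(np.float32)))
t=(L[:,2]<110)&(L[:,2]>86)&(np.hypot(L[:,0]-79.7,L[:,1])<20);T=L[t]
print("tip",T[:,:2].min(0),T[:,:2].max(0),(T[:,:2].min(0)+T[:,:2].max(0))/2)
n=T[T[:,2]<95]; print("nose",n.min(0),n.max(0),n.mean(0)); q=T[T[:,2]>96];print("ledge",len(q),q.min(0),q.max(0),q[:,2].mean())
# current
s=eyes.snapshot("wrist"); st=ctrl.state(); R=np.array(st["orientation"]);o=np.array(st["ee_pos"])
L=1000*(cloud(s,np.ones((384,512),bool))-o)@R
f=(L[:,0]>15)&(L[:,0]<23)&(abs(L[:,1])<25)&(L[:,2]>-24)&(L[:,2]<14);F=L[f];A=np.c_[F[:,1:],np.ones(f.sum())]; print("front",f.sum(),np.linalg.lstsq(A,F[:,0],rcond=None)[0])
zc=1000*(o[2]-.0771)
c=(abs(zc-L[:,2])<3)&(np.hypot(L[:,0]-3,L[:,1])<24)&(L[:,0]>15);C=L[c][:,:2]
from scipy.optimize import least_squares
ang=np.degrees(np.arctan2(C[:,1],C[:,0]-3)).round(-1); edge=np.array([C[ang==a][np.argmax(np.hypot(*(C[ang==a]-[3,0]).T))] for a in np.unique(ang)])
print("collar now",least_squares(lambda p:np.hypot(*(edge-p).T)-22,[3,0],loss="soft_l1").x,len(edge)); print(st["time_s"])
```

```text
front 941 [-0.    0.   19.27]
-24 127 -16.165807859679916 17.344818241794982 0.5895051910575333
-20 116 -15.829053678516468 16.954150866771478 0.562548594127505
-16 112 -16.061245748192984 17.218208870013093 0.5784815609100544
-12 109 -16.085733636613988 17.268046723878726 0.5911565436323691
-8 103 -16.231566840319523 17.440637161620547 0.6045351606505118
-4 96 -16.02600243070802 17.237680597167028 0.6058390832295046
0 73 -16.45381064288399 17.58531415589593 0.5657517565059695
4 89 -16.092525322857927 17.396270229918393 0.6518724535302329
8 81 -16.32590242947548 17.558425189064916 0.6162613797947181
12 35 -15.15675409670124 17.063919569131027 0.9535827362148934
handle 1153 -10.027458601179207 11.135000920579948
collar [ 58.53 -23.28] [102.14  19.72] [80.33 -1.78] ((78.7269287109375, -0.4471028447151184), 23.4457950592041)
tip [71.82 -9.22] [87.46  5.97] [79.64 -1.63]
nose [74.56 -7.18 90.5 ] [85.37  3.98 94.62] [79.96 -1.41 92.67]
ledge 165 [71.82 -9.22 96.16] [ 87.46   5.97 100.18] 98.24950605955013
front 943 [-0.    0.   19.33]
collar now [ 2.77 -0.47] 12
10.7
```

move_arm(targets=[{"dx": 0.3, "dy": -0.6, "dz": -2, "yaw": 0, "fingers": 1}, {"dx": 0.7, "dy": -1.3, "dz": -3, "yaw": 0, "fingers": 1}, {"dx": 0.7, "dy": -1.3, "dz": -3, "yaw": 0, "fingers": 1}, {"dx": 0.7, "dy": -1.3, "dz": -2, "yaw": 0, "fingers": 1}, {"dx": 0.7, "dy": -1.3, "dz": -1, "yaw": 0, "fingers": 1}, {"dx": 0.7, "dy": -1.3, "dz": -0.5, "yaw": 1, "fingers": 1}, {"dx": 0.7, "dy": -1.3, "dz": 0, "yaw": 2, "fingers": 1}, {"dx": 0.7, "dy": -1.3, "dz": 0, "yaw": 0, "fingers": 1}, {"dx": 0.7, "dy": -1.3, "dz": 0, "yaw": -2, "fingers": 1}, {"dx": 0.7, "dy": -1.3, "dz": 0, "yaw": 0, "fingers": 1}])

```text
time_s: 11.7
ee_pos: [0.5399, 0.0138, 0.1165]
orientation: [[0.938, -0.348, -0.0], [-0.348, -0.938, 0.0], [-0.0, -0.0, -1.0]]
force: [0.3, -0.2, -2.6]
opening: 0.0336
```

move_arm(targets=[{"dx": 0, "dy": 0, "dz": 1, "yaw": 0, "fingers": 1}, {"dx": 0, "dy": 0, "dz": 2, "yaw": 0, "fingers": 1}, {"dx": 0, "dy": 0, "dz": 3, "yaw": 0, "fingers": 1}, {"dx": 0, "dy": 0, "dz": 4, "yaw": 0, "fingers": 1}, {"dx": 0, "dy": 0, "dz": 5, "yaw": 0, "fingers": 1}, {"dx": 0, "dy": 0, "dz": 6, "yaw": 0, "fingers": 1}, {"dx": 0, "dy": 0, "dz": 7, "yaw": 0, "fingers": 1}, {"dx": 0, "dy": 0, "dz": 8, "yaw": 0, "fingers": 1}, {"dx": 0, "dy": 0, "dz": 9, "yaw": 0, "fingers": 1}, {"dx": 0, "dy": 0, "dz": 9, "yaw": 0, "fingers": 1}])

```text
time_s: 12.7
ee_pos: [0.5398, 0.0138, 0.1074]
orientation: [[0.938, -0.348, -0.0], [-0.348, -0.938, 0.0], [-0.0, 0.0, -1.0]]
force: [-0.3, 0.6, -3.3]
opening: 0.0338
```

move_arm(targets=[{"dx": 0, "dy": 0, "dz": 2, "yaw": 0, "fingers": 1}, {"dx": 0, "dy": 0, "dz": 4, "yaw": 0, "fingers": 1}, {"dx": 0, "dy": 0, "dz": 6, "yaw": 0, "fingers": 1}, {"dx": 0, "dy": 0, "dz": 8, "yaw": 0, "fingers": 1}, {"dx": 0, "dy": 0, "dz": 9, "yaw": 0, "fingers": 1}, {"dx": 0, "dy": 0, "dz": 10, "yaw": 0, "fingers": 1}, {"dx": 0, "dy": 0, "dz": 10.5, "yaw": 0, "fingers": 1}, {"dx": 0, "dy": 0, "dz": 11, "yaw": 0, "fingers": 1}, {"dx": 0, "dy": 0, "dz": 11.5, "yaw": 0, "fingers": 1}, {"dx": 0, "dy": 0, "dz": 11.5, "yaw": 0, "fingers": 1}])

```text
time_s: 13.7
ee_pos: [0.5399, 0.0138, 0.096]
orientation: [[0.938, -0.348, 0.0], [-0.348, -0.938, 0.0], [0.0, -0.0, -1.0]]
force: [0.1, 0.0, -3.9]
opening: 0.0339
```

Not on the collar yet, so a bit further, then release.

move_arm(targets=[{"dx": 0, "dy": 0, "dz": 0.4, "yaw": 0, "fingers": 1}, {"dx": 0, "dy": 0, "dz": 0.8, "yaw": 0, "fingers": 1}, {"dx": 0, "dy": 0, "dz": 1.2, "yaw": 0, "fingers": 1}, {"dx": 0, "dy": 0, "dz": 1.6, "yaw": 0, "fingers": 1}, {"dx": 0, "dy": 0, "dz": 1.6, "yaw": 0, "fingers": 1}, {"dx": 0, "dy": 0, "dz": 1.6, "yaw": 0, "fingers": 1}, {"dx": 0, "dy": 0, "dz": 1.6, "yaw": 0, "fingers": 1}, {"dx": 0, "dy": 0, "dz": 1.6, "yaw": 0, "fingers": 1}, {"dx": 0, "dy": 0, "dz": 1.6, "yaw": 0, "fingers": 1}, {"dx": 0, "dy": 0, "dz": 1.6, "yaw": 0, "fingers": 1}])

```text
time_s: 14.7
ee_pos: [0.5401, 0.0138, 0.0953]
orientation: [[0.938, -0.348, 0.0], [-0.348, -0.938, -0.0], [0.0, -0.0, -1.0]]
force: [-5.6, 0.2, 13.4]
opening: 0.0341
```

Contact with the collar is felt and the crank is seated. Next: release, rise, shift to the handle.

move_arm(targets=[{"dx": 0, "dy": 0, "dz": -1, "yaw": 0, "fingers": 0.3}, {"dx": 0, "dy": 0, "dz": -1, "yaw": 0, "fingers": 0.2}, {"dx": 0, "dy": 0, "dz": -1, "yaw": 0, "fingers": 0.2}, {"dx": 0, "dy": 0, "dz": -1, "yaw": 0, "fingers": 0.2}, {"dx": 0, "dy": 0, "dz": -30, "yaw": 0, "fingers": 0.2}, {"dx": 0, "dy": 0, "dz": -70, "yaw": 0, "fingers": 0.3}, {"dx": 0, "dy": 0, "dz": -95, "yaw": 0, "fingers": 0.4}, {"dx": 0, "dy": 0, "dz": -100, "yaw": 0, "fingers": 0.4}, {"dx": -5, "dy": 0, "dz": -100, "yaw": 0, "fingers": 0.4}, {"dx": -10, "dy": 0, "dz": -100, "yaw": 0, "fingers": 0.4}])

```text
time_s: 15.7
ee_pos: [0.5295, 0.0173, 0.1933]
orientation: [[0.938, -0.348, -0.002], [-0.348, -0.938, -0.0], [-0.001, 0.001, -1.0]]
force: [0.4, -0.3, -0.8]
opening: 0.0567
```

Run:
```python
from h import *
np.set_printoptions(precision=2,suppress=True,linewidth=150)
s=eyes.snapshot("wrist"); st=ctrl.state(); R=np.array(st["orientation"]);o=np.array(st["ee_pos"]);print(o,st["opening"],st["force"])
P=cloud(s,np.ones((384,512),bool)); L=1000*(P-o)@R; Z=1000*P[:,2]
m=(Z>115)&(Z<130)&(np.hypot(L[:,0]-12,L[:,1])<28); 
print("hub top z",np.median(Z[m]),cv2.minAreaRect(L[m][:,:2].astype(np.float32)))
h=(Z>150)&(Z<172)&(np.hypot(L[:,0]+48,L[:,1])<20); print("handle",h.sum(),h.sum() and (np.median(Z[h]),L[h].min(0),L[h].max(0)))
s=eyes.snapshot("side"); d=eyes.spot_point("side","vent_edge"); print([(x["conf"],at_range(s,*x["at"])) for x in d[:1]])
```

```text
[0.53 0.02 0.19] 0.0564573702724072 [-0.37  0.38 -0.43]
hub top z 123.14565127678176 ((14.488061904907227, 0.5637989044189453), (34.27891540527344, 33.43483352661133), 0.7368225455284119)
handle 571 (np.float64(161.69955320951655), array([-55.25, -10.15,  26.7 ]), array([-34.05,  10.59,  43.09]))
[(0.82, array([0.5 , 0.39, 0.17]))]
```

Hub top is at 123 mm, so the crank is seated level and true. Handle is 46 mm back along tool x. Grasp it.

move_arm(targets=[{"dx": -20, "dy": 0.2, "dz": 0, "yaw": 0, "fingers": 0.4}, {"dx": -40, "dy": 0.2, "dz": 0, "yaw": 0, "fingers": 0.4}, {"dx": -46, "dy": 0.2, "dz": 5, "yaw": 0, "fingers": 0.4}, {"dx": -46, "dy": 0.2, "dz": 25, "yaw": 0, "fingers": 0.4}, {"dx": -46, "dy": 0.2, "dz": 48, "yaw": 0, "fingers": 0.4}, {"dx": -46, "dy": 0.2, "dz": 64, "yaw": 0, "fingers": 0.4}, {"dx": -46, "dy": 0.2, "dz": 68, "yaw": 0, "fingers": 0.4}, {"dx": -46, "dy": 0.2, "dz": 68, "yaw": 0, "fingers": 0.6}, {"dx": -46, "dy": 0.2, "dz": 68, "yaw": 0, "fingers": 0.8}, {"dx": -46, "dy": 0.2, "dz": 68, "yaw": 0, "fingers": 1}], force=25)

```text
time_s: 16.85
ee_pos: [0.4879, 0.0331, 0.1271]
orientation: [[0.938, -0.348, 0.001], [-0.348, -0.938, 0.0], [0.001, -0.001, -1.0]]
force: [-1.1, -0.7, 0.3]
opening: 0.0359
```

move_arm(targets=[{"dx": 0, "dy": 0, "dz": 0, "yaw": 0, "fingers": 1}, {"dx": 0, "dy": 0, "dz": 0, "yaw": 0, "fingers": 1}, {"dx": 0, "dy": 0, "dz": 0, "yaw": 0, "fingers": 1}, {"dx": 0, "dy": 0, "dz": 0, "yaw": 0, "fingers": 1}, {"dx": 0, "dy": 0, "dz": 0, "yaw": 0, "fingers": 1}, {"dx": 0, "dy": 0, "dz": 0, "yaw": 0, "fingers": 1}, {"dx": 0, "dy": 0, "dz": 0, "yaw": 0, "fingers": 1}, {"dx": 0, "dy": 0, "dz": 0, "yaw": 0, "fingers": 1}, {"dx": 0, "dy": 0, "dz": 0, "yaw": 0, "fingers": 1}, {"dx": 0, "dy": 0, "dz": 0, "yaw": 0, "fingers": 1}])

```text
time_s: 17.85
ee_pos: [0.4873, 0.0332, 0.1265]
orientation: [[0.938, -0.348, -0.0], [-0.348, -0.938, 0.0], [-0.0, -0.0, -1.0]]
force: [-1.6, 1.1, 4.9]
opening: 0.0206
```

```bash
cat > rows.py <<'E'
import sys,numpy as np,json
from math import *
a0,step,n=map(float,sys.argv[1:4])
f=lambda a:(60*(1-cos(radians(a))),60*sin(radians(a)))
x0,y0=f(a0)
print([(round(f(a0+step*min(i,n))[0]-x0,1),round(f(a0+step*min(i,n))[1]-y0,1)) for i in range(1,11)])
E
for a in 0 60 180 300; do python3 rows.py $a 12 10;done; python3 -c "
from h import *;st=ctrl.state();print(st['ee_pos'],st['force'],st['torque'],st['opening'])"
```

```text
[(1.3, 12.5), (5.2, 24.4), (11.5, 35.3), (19.9, 44.6), (30.0, 52.0), (41.5, 57.1), (53.7, 59.7), (66.3, 59.7), (78.5, 57.1), (90.0, 52.0)]
[(11.5, 5.1), (23.7, 7.7), (36.3, 7.7), (48.5, 5.1), (60.0, 0.0), (70.1, -7.4), (78.5, -16.7), (84.8, -27.6), (88.7, -39.5), (90.0, -52.0)]
[(-1.3, -12.5), (-5.2, -24.4), (-11.5, -35.3), (-19.9, -44.6), (-30.0, -52.0), (-41.5, -57.1), (-53.7, -59.7), (-66.3, -59.7), (-78.5, -57.1), (-90.0, -52.0)]
[(-10.1, 7.4), (-18.5, 16.7), (-24.8, 27.6), (-28.7, 39.5), (-30.0, 52.0), (-28.7, 64.4), (-24.8, 76.4), (-18.5, 87.2), (-10.1, 96.6), (0.0, 103.9)]
[0.48732356 0.03315174 0.12645436] [-1.63461092  1.08014633  4.89604444] [0.23066772 0.37813686 0.02981318] 0.020604731258289835
```

move_arm(targets=[{"dx": 0.3, "dy": 6.3, "dz": 0, "yaw": 0, "fingers": 1}, {"dx": 1.3, "dy": 12.5, "dz": 0, "yaw": 0, "fingers": 1}, {"dx": 2.9, "dy": 18.5, "dz": 0, "yaw": 0, "fingers": 1}, {"dx": 5.2, "dy": 24.4, "dz": 0, "yaw": 0, "fingers": 1}, {"dx": 8.0, "dy": 30.0, "dz": 0, "yaw": 0, "fingers": 1}, {"dx": 11.5, "dy": 35.3, "dz": 0, "yaw": 0, "fingers": 1}, {"dx": 15.4, "dy": 40.1, "dz": 0, "yaw": 0, "fingers": 1}, {"dx": 19.9, "dy": 44.6, "dz": 0, "yaw": 0, "fingers": 1}, {"dx": 24.7, "dy": 48.5, "dz": 0, "yaw": 0, "fingers": 1}, {"dx": 30, "dy": 52, "dz": 0, "yaw": 0, "fingers": 1}])

```text
time_s: 18.85
ee_pos: [0.4976, -0.0265, 0.1264]
orientation: [[0.938, -0.348, -0.0], [-0.348, -0.938, 0.0], [-0.0, -0.0, -1.0]]
force: [-0.1, 5.4, 4.0]
opening: 0.0206
```

```bash
cat > chk.py <<'E'
from h import *
st=ctrl.state();R=np.array(st['orientation']);o=np.array(st['ee_pos']);F=np.array(st['force'])
c=R[:2,:2].T@(o[:2]-[.4873,.0332])*1000; f=R[:2,:2].T@F[:2]
r=c-[60,0]; a=np.degrees(np.arctan2(r[1],-r[0]))%360; rad=np.hypot(*r); u=r/rad
t=np.array([np.sin(np.radians(a)),np.cos(np.radians(a))])
print(f"t={st['time_s']:.2f} disp={c.round(1)} alpha={a:.1f} rad={rad:.1f} z={o[2]:.4f} Ftan={f@t:.1f} Frad={f@u:.1f} Fz={F[2]:.1f} T={np.round(st['torque'],2)} open={st['opening']:.4f}")
E
python3 chk.py
```

```text
t=18.85 disp=[30.4 52.4] alpha=60.5 rad=60.2 z=0.1264 Ftan=-4.2 Frad=-3.4 Fz=4.0 T=[ 1.56 -0.07 -0.  ] open=0.0206
```

Tangential resistance is about 4 N, as described, and radial force is small. Continue at 12° per row.

move_arm(targets=[{"dx": 11.5, "dy": 5.1, "dz": 0, "yaw": 0, "fingers": 1}, {"dx": 23.7, "dy": 7.7, "dz": 0, "yaw": 0, "fingers": 1}, {"dx": 36.3, "dy": 7.7, "dz": 0, "yaw": 0, "fingers": 1}, {"dx": 48.5, "dy": 5.1, "dz": 0, "yaw": 0, "fingers": 1}, {"dx": 60, "dy": 0, "dz": 0, "yaw": 0, "fingers": 1}, {"dx": 70.1, "dy": -7.4, "dz": 0, "yaw": 0, "fingers": 1}, {"dx": 78.5, "dy": -16.7, "dz": 0, "yaw": 0, "fingers": 1}, {"dx": 84.8, "dy": -27.6, "dz": 0, "yaw": 0, "fingers": 1}, {"dx": 88.7, "dy": -39.5, "dz": 0, "yaw": 0, "fingers": 1}, {"dx": 90, "dy": -52, "dz": 0, "yaw": 0, "fingers": 1}])

```text
time_s: 19.85
ee_pos: [0.6002, -0.0104, 0.1263]
orientation: [[0.937, -0.349, -0.001], [-0.349, -0.937, -0.002], [-0.0, 0.002, -1.0]]
force: [-2.8, -3.4, 6.7]
opening: 0.0212
```

```bash
python3 chk.py
python3 - <<'E'
from h import *
s=eyes.snapshot("side"); print([(x["conf"],x["at"],at_range(s,*x["at"]).round(3)) for x in eyes.spot_point("side","vent_edge")[:1]])
s=eyes.snapshot("scene"); print([(x["conf"],x["at"],at_range(s,*x["at"]).round(3)) for x in eyes.spot_point("scene","vent_edge")[:1]])
E
```

```text
t=19.85 disp=[121.    1.4] alpha=178.7 rad=61.1 z=0.1263 Ftan=-4.2 Frad=-1.4 Fz=6.7 T=[-0.82  0.94  0.01] open=0.0212
[(0.8, [140.2, 281.6], array([0.505, 0.397, 0.221]))]
[(0.62, [382.9, 203.8], array([0.512, 0.389, 0.223]))]
```

move_arm(targets=[{"dx": -1.3, "dy": -12.5, "dz": 0, "yaw": 0, "fingers": 1}, {"dx": -5.2, "dy": -24.4, "dz": 0, "yaw": 0, "fingers": 1}, {"dx": -11.5, "dy": -35.3, "dz": 0, "yaw": 0, "fingers": 1}, {"dx": -19.9, "dy": -44.6, "dz": 0, "yaw": 0, "fingers": 1}, {"dx": -30, "dy": -52, "dz": 0, "yaw": 0, "fingers": 1}, {"dx": -41.5, "dy": -57.1, "dz": 0, "yaw": 0, "fingers": 1}, {"dx": -53.7, "dy": -59.7, "dz": 0, "yaw": 0, "fingers": 1}, {"dx": -66.3, "dy": -59.7, "dz": 0, "yaw": 0, "fingers": 1}, {"dx": -78.5, "dy": -57.1, "dz": 0, "yaw": 0, "fingers": 1}, {"dx": -90, "dy": -52, "dz": 0, "yaw": 0, "fingers": 1}])

```text
time_s: 21.05
ee_pos: [0.5344, 0.0717, 0.1267]
orientation: [[0.938, -0.347, 0.002], [-0.347, -0.938, 0.0], [0.002, -0.001, -1.0]]
force: [4.7, 2.6, 2.7]
opening: 0.0206
```

```bash
python3 chk.py
```

```text
t=21.05 disp=[ 30.8 -52.5] alpha=299.1 rad=60.1 z=0.1267 Ftan=-5.1 Frad=1.9 Fz=2.7 T=[ 0.41 -1.06  0.02] open=0.0206
```

move_arm(targets=[{"dx": -10.1, "dy": 7.4, "dz": 0, "yaw": 0, "fingers": 1}, {"dx": -18.5, "dy": 16.7, "dz": 0, "yaw": 0, "fingers": 1}, {"dx": -24.8, "dy": 27.6, "dz": 0, "yaw": 0, "fingers": 1}, {"dx": -28.7, "dy": 39.5, "dz": 0, "yaw": 0, "fingers": 1}, {"dx": -30, "dy": 52, "dz": 0, "yaw": 0, "fingers": 1}, {"dx": -28.7, "dy": 64.4, "dz": 0, "yaw": 0, "fingers": 1}, {"dx": -24.8, "dy": 76.4, "dz": 0, "yaw": 0, "fingers": 1}, {"dx": -18.5, "dy": 87.2, "dz": 0, "yaw": 0, "fingers": 1}, {"dx": -10.1, "dy": 96.6, "dz": 0, "yaw": 0, "fingers": 1}, {"dx": 0, "dy": 103.9, "dz": 0, "yaw": 0, "fingers": 1}])

```text
time_s: 22.05
ee_pos: [0.4979, -0.027, 0.1264]
orientation: [[0.937, -0.348, -0.0], [-0.348, -0.937, 0.0], [-0.0, -0.0, -1.0]]
force: [1.1, 7.2, 1.6]
opening: 0.0206
```

```bash
python3 chk.py
python3 - <<'E'
from h import *
for c in("side","scene"):
    s=eyes.snapshot(c); print([(x["conf"],x["at"],at_range(s,*x["at"]).round(3)) for x in eyes.spot_point(c,"vent_edge")[:1]])
E
```

```text
t=22.05 disp=[30.9 52.8] alpha=61.2 rad=60.3 z=0.1264 Ftan=-4.7 Frad=-5.5 Fz=1.6 T=[ 2.14 -0.67  0.  ] open=0.0206
[(0.64, [131.2, 261.4], array([0.523, 0.391, 0.269]))]
[(0.69, [387.4, 193.4], array([ 0.215,  0.402, -0.003]))]
```

move_arm(targets=[{"dx": 11.5, "dy": 4.8, "dz": 0, "yaw": 0, "fingers": 1}, {"dx": 23.7, "dy": 7.4, "dz": 0, "yaw": 0, "fingers": 1}, {"dx": 36.3, "dy": 7.4, "dz": 0, "yaw": 0, "fingers": 1}, {"dx": 48.5, "dy": 4.8, "dz": 0, "yaw": 0, "fingers": 1}, {"dx": 60, "dy": -0.3, "dz": 0, "yaw": 0, "fingers": 1}, {"dx": 70.1, "dy": -7.7, "dz": 0, "yaw": 0, "fingers": 1}, {"dx": 78.5, "dy": -17, "dz": 0, "yaw": 0, "fingers": 1}, {"dx": 84.8, "dy": -27.9, "dz": 0, "yaw": 0, "fingers": 1}, {"dx": 88.7, "dy": -39.8, "dz": 0, "yaw": 0, "fingers": 1}, {"dx": 90, "dy": -52.3, "dz": 0, "yaw": 0, "fingers": 1}])

```text
time_s: 23.25
ee_pos: [0.6004, -0.0097, 0.1263]
orientation: [[0.937, -0.349, -0.001], [-0.349, -0.937, -0.002], [0.0, 0.002, -1.0]]
force: [-1.5, -3.8, 6.7]
opening: 0.0201
```

```bash
python3 chk.py;python3 rows.py 180 8 10; python3 rows.py 260 6 10;python3 rows.py 320 4 10; python3 rows.py 0 4 10
python3 - <<'E'
from h import *
for c in("side",):
    s=eyes.snapshot(c); print([(x["conf"],x["at"],at_range(s,*x["at"]).round(3)) for x in eyes.spot_point(c,"vent_edge")[:1]])
E
```

```text
t=23.25 disp=[121.    0.8] alpha=179.3 rad=61.0 z=0.1263 Ftan=-4.0 Frad=0.0 Fz=6.7 T=[-0.89  0.62  0.03] open=0.0201
[(-0.6, -8.4), (-2.3, -16.5), (-5.2, -24.4), (-9.1, -31.8), (-14.0, -38.6), (-19.9, -44.6), (-26.4, -49.7), (-33.7, -53.9), (-41.5, -57.1), (-49.6, -59.1)]
[(-6.2, -0.8), (-12.5, -0.9), (-18.8, -0.3), (-24.9, 0.9), (-30.9, 2.7), (-36.7, 5.2), (-42.2, 8.2), (-47.4, 11.8), (-52.1, 15.9), (-56.4, 20.5)]
[(-2.6, 3.3), (-4.9, 6.8), (-7.0, 10.4), (-8.9, 14.2), (-10.4, 18.0), (-11.7, 22.0), (-12.7, 26.1), (-13.5, 30.2), (-13.9, 34.4), (-14.0, 38.6)]
[(0.1, 4.2), (0.6, 8.4), (1.3, 12.5), (2.3, 16.5), (3.6, 20.5), (5.2, 24.4), (7.0, 28.2), (9.1, 31.8), (11.5, 35.3), (14.0, 38.6)]
[(0.69, [128.1, 250.3], array([0.536, 0.383, 0.288]))]
```

move_arm(targets=[{"dx": -1.3, "dy": -12.5, "dz": 0, "yaw": 0, "fingers": 1}, {"dx": -5.2, "dy": -24.4, "dz": 0, "yaw": 0, "fingers": 1}, {"dx": -11.5, "dy": -35.3, "dz": 0, "yaw": 0, "fingers": 1}, {"dx": -19.9, "dy": -44.6, "dz": 0, "yaw": 0, "fingers": 1}, {"dx": -30, "dy": -52, "dz": 0, "yaw": 0, "fingers": 1}, {"dx": -41.5, "dy": -57.1, "dz": 0, "yaw": 0, "fingers": 1}, {"dx": -53.7, "dy": -59.7, "dz": 0, "yaw": 0, "fingers": 1}, {"dx": -62, "dy": -60, "dz": 0, "yaw": 0, "fingers": 1}, {"dx": -62, "dy": -60, "dz": 0, "yaw": 0, "fingers": 1}, {"dx": -62, "dy": -60, "dz": 0, "yaw": 0, "fingers": 1}])

```text
time_s: 24.35
ee_pos: [0.5627, 0.0696, 0.1265]
orientation: [[0.938, -0.348, -0.0], [-0.348, -0.938, 0.0], [-0.0, 0.0, -1.0]]
force: [-0.1, 2.8, 6.3]
opening: 0.0202
```

```bash
python3 chk.py
python3 - <<'E'
from h import *
for c in("side","scene"):
    s=eyes.snapshot(c); print([(x["conf"],x["at"],at_range(s,*x["at"]).round(3)) for x in eyes.spot_point(c,"vent_edge")[:1]])
    if c=="side": cv2.imwrite("pics/s6.png",cv2.resize(s["pixels"][100:340],(800,375)))
E
python3 - <<'E'
from math import *
for a0 in (271.9,316,360,400):
  print(a0,[(round(60*(cos(radians(a0))-cos(radians(a0+4.4*i))),1),round(60*(sin(radians(a0+4.4*i))-sin(radians(a0))),1)) for i in range(1,11)])
E
```

```text
t=24.35 disp=[ 58.  -60.3] alpha=271.9 rad=60.3 z=0.1265 Ftan=1.0 Frad=2.7 Fz=6.3 T=[0.57 0.08 0.  ] open=0.0202
[(0.69, [120.2, 243.6], array([0.55 , 0.386, 0.303]))]
[(0.71, [387.5, 193.8], array([ 0.215,  0.403, -0.004]))]
271.9 [(-4.6, 0.3), (-9.2, 1.0), (-13.6, 2.0), (-18.0, 3.4), (-22.3, 5.1), (-26.5, 7.1), (-30.4, 9.5), (-34.2, 12.1), (-37.8, 15.0), (-41.1, 18.2)]
316 [(-3.1, 3.4), (-5.9, 7.1), (-8.4, 11.0), (-10.6, 15.0), (-12.5, 19.2), (-14.0, 23.5), (-15.3, 28.0), (-16.1, 32.5), (-16.7, 37.1), (-16.8, 41.7)]
360 [(0.2, 4.6), (0.7, 9.2), (1.6, 13.7), (2.8, 18.1), (4.4, 22.5), (6.3, 26.7), (8.5, 30.7), (11.0, 34.6), (13.8, 38.2), (16.8, 41.7)]
400 [(3.1, 3.4), (6.4, 6.6), (10.0, 9.5), (13.8, 12.1), (17.8, 14.4), (21.9, 16.4), (26.2, 18.1), (30.6, 19.4), (35.1, 20.4), (39.7, 21.1)]
```

View pics/s6.png

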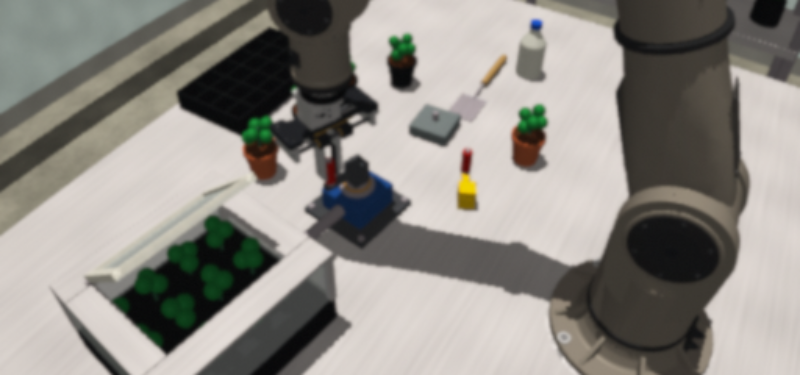

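The flap stands well open with its free edge seen at camera pixel (120,244), z about 0.30. The crank is still seated and nothing else is disturbed. Smaller steps from here.

move_arm(targets=[{"dx": -4.6, "dy": 0.3, "dz": 0, "yaw": 0, "fingers": 1}, {"dx": -9.2, "dy": 1, "dz": 0, "yaw": 0, "fingers": 1}, {"dx": -13.6, "dy": 2, "dz": 0, "yaw": 0, "fingers": 1}, {"dx": -18, "dy": 3.4, "dz": 0, "yaw": 0, "fingers": 1}, {"dx": -22.3, "dy": 5.1, "dz": 0, "yaw": 0, "fingers": 1}, {"dx": -26.5, "dy": 7.1, "dz": 0, "yaw": 0, "fingers": 1}, {"dx": -30.4, "dy": 9.5, "dz": 0, "yaw": 0, "fingers": 1}, {"dx": -34.2, "dy": 12.1, "dz": 0, "yaw": 0, "fingers": 1}, {"dx": -37.8, "dy": 15, "dz": 0, "yaw": 0, "fingers": 1}, {"dx": -41.1, "dy": 18.2, "dz": 0, "yaw": 0, "fingers": 1}])

```text
time_s: 25.55
ee_pos: [0.5177, 0.0667, 0.1265]
orientation: [[0.938, -0.348, 0.0], [-0.348, -0.938, 0.0], [0.0, -0.0, -1.0]]
force: [3.3, 2.8, 4.4]
opening: 0.0206
```

```bash
python3 chk.py
python3 - <<'E'
from h import *
for c in("side","scene"):
    s=eyes.snapshot(c); print([(x["conf"],x["at"],at_range(s,*x["at"]).round(3)) for x in eyes.spot_point(c,"vent_edge")[:1]])
E
```

```text
t=25.55 disp=[ 16.9 -42. ] alpha=315.8 rad=60.2 z=0.1265 Ftan=-4.2 Frad=1.1 Fz=4.4 T=[ 0.44 -0.88  0.  ] open=0.0206
[(0.61, [118.9, 240.4], array([0.554, 0.384, 0.308]))]
[(0.82, [385.4, 190.9], array([ 0.205,  0.391, -0.001]))]
```

move_arm(targets=[{"dx": -3.1, "dy": 3.4, "dz": 0, "yaw": 0, "fingers": 1}, {"dx": -5.9, "dy": 7.1, "dz": 0, "yaw": 0, "fingers": 1}, {"dx": -8.4, "dy": 11, "dz": 0, "yaw": 0, "fingers": 1}, {"dx": -10.6, "dy": 15, "dz": 0, "yaw": 0, "fingers": 1}, {"dx": -12.5, "dy": 19.2, "dz": 0, "yaw": 0, "fingers": 1}, {"dx": -14, "dy": 23.5, "dz": 0, "yaw": 0, "fingers": 1}, {"dx": -15.3, "dy": 28, "dz": 0, "yaw": 0, "fingers": 1}, {"dx": -16.1, "dy": 32.5, "dz": 0, "yaw": 0, "fingers": 1}, {"dx": -16.7, "dy": 37.1, "dz": 0, "yaw": 0, "fingers": 1}, {"dx": -16.8, "dy": 41.7, "dz": 0, "yaw": 0, "fingers": 1}])

```text
time_s: 26.75
ee_pos: [0.4873, 0.0333, 0.1264]
orientation: [[0.938, -0.348, -0.0], [-0.348, -0.938, 0.0], [-0.0, -0.0, -1.0]]
force: [1.2, 3.0, 5.3]
opening: 0.0205
```

```bash
python3 chk.py
python3 - <<'E'
from h import *
for c in("side",):
    s=eyes.snapshot(c); print([(x["conf"],x["at"],at_range(s,*x["at"]).round(3)) for x in eyes.spot_point(c,"vent_edge")[:1]])
    m=eyes.regions_of(c,"vent_edge"); 
    if m: P=cloud(s,m[0]["region"]); P=P[(P[:,2]<.4)]; print(np.percentile(P[:,2],[50,95,99,100]).round(3))
E
```

```text
t=26.75 disp=[-0. -0.] alpha=360.0 rad=60.0 z=0.1264 Ftan=-3.2 Frad=-0.1 Fz=5.3 T=[ 0.93 -0.54  0.06] open=0.0205
[(0.7, [113.3, 235.0], array([0.566, 0.385, 0.318]))]
[0.316 0.321 0.322 0.323]
```

move_arm(targets=[{"dx": 0.1, "dy": 4.2, "dz": 0, "yaw": 0, "fingers": 1}, {"dx": 0.6, "dy": 8.4, "dz": 0, "yaw": 0, "fingers": 1}, {"dx": 1.3, "dy": 12.5, "dz": 0, "yaw": 0, "fingers": 1}, {"dx": 2.3, "dy": 16.5, "dz": 0, "yaw": 0, "fingers": 1}, {"dx": 3.6, "dy": 20.5, "dz": 0, "yaw": 0, "fingers": 1}, {"dx": 5.2, "dy": 24.4, "dz": 0, "yaw": 0, "fingers": 1}, {"dx": 7, "dy": 28.2, "dz": 0, "yaw": 0, "fingers": 1}, {"dx": 9.1, "dy": 31.8, "dz": 0, "yaw": 0, "fingers": 1}, {"dx": 11.5, "dy": 35.3, "dz": 0, "yaw": 0, "fingers": 1}, {"dx": 14, "dy": 38.6, "dz": 0, "yaw": 0, "fingers": 1}])

```text
time_s: 27.9
ee_pos: [0.4869, -0.0077, 0.1263]
orientation: [[0.938, -0.348, -0.001], [-0.348, -0.938, 0.0], [-0.001, -0.0, -1.0]]
force: [0.9, 4.3, 5.4]
opening: 0.0206
```

```bash
python3 chk.py
python3 - <<'E'
from h import *
print(np.round(ctrl.state()["joint_positions"],2))
for c in("side",):
    s=eyes.snapshot(c); print([(x["conf"],x["at"],at_range(s,*x["at"]).round(3)) for x in eyes.spot_point(c,"vent_edge")[:1]])
    m=eyes.regions_of(c,"vent_edge"); 
    if m: P=cloud(s,m[0]["region"]); P=P[(P[:,2]<.4)]; print(np.percentile(P[:,2],[50,95,99,100]).round(3))
E
```

```text
t=27.90 disp=[13.9 38.5] alpha=39.8 rad=60.1 z=0.1263 Ftan=-3.7 Frad=-2.3 Fz=5.4 T=[ 1.26 -0.39  0.01] open=0.0206
[ 0.09  0.23 -0.23  2.08  0.07  0.84 -2.11]
[(0.65, [110.3, 234.4], array([0.571, 0.389, 0.321]))]
[0.319 0.325 0.327 0.328]
```

move_arm(targets=[{"dx": 0, "dy": 0, "dz": 0, "yaw": -4, "fingers": 1}, {"dx": -0.1, "dy": 0, "dz": 0, "yaw": -12, "fingers": 1}, {"dx": -0.1, "dy": 0, "dz": 0, "yaw": -20, "fingers": 1}, {"dx": -0.2, "dy": -0.1, "dz": 0, "yaw": -28, "fingers": 1}, {"dx": -0.2, "dy": -0.2, "dz": 0, "yaw": -36, "fingers": 1}, {"dx": -0.3, "dy": -0.3, "dz": 0, "yaw": -44, "fingers": 1}, {"dx": -0.3, "dy": -0.4, "dz": 0, "yaw": -52, "fingers": 1}, {"dx": -0.4, "dy": -0.5, "dz": 0, "yaw": -60, "fingers": 1}, {"dx": -0.4, "dy": -0.5, "dz": 0, "yaw": -65, "fingers": 1}, {"dx": -0.4, "dy": -0.5, "dz": 0, "yaw": -65, "fingers": 1}], force=10)

```text
time_s: 29.05
ee_pos: [0.4867, -0.0075, 0.1261]
orientation: [[0.711, 0.704, -0.001], [0.704, -0.711, -0.0], [-0.001, -0.0, -1.0]]
force: [2.0, 0.8, 1.3]
opening: 0.0205
```

Run:
```python
from h import *
st=ctrl.state();print(np.round(st["joint_positions"],2),st["ee_pos"],st["orientation"][0],st["force"],st["torque"])
```

```text
[ 0.24  0.24 -0.41  2.08  0.13  0.85 -1.03] [ 0.48666112 -0.00753541  0.12611716] [ 0.71061452  0.7035811  -0.00079983] [2.00646378 0.84057115 1.28684424] [-0.0112009  -0.62797772 -0.05297262]
```

move_arm(targets=[{"dx": 0, "dy": 0, "dz": 0, "yaw": -5, "fingers": 1}, {"dx": 0, "dy": 0, "dz": 0, "yaw": -13, "fingers": 1}, {"dx": 0, "dy": 0, "dz": 0, "yaw": -21, "fingers": 1}, {"dx": 0, "dy": 0, "dz": 0, "yaw": -29, "fingers": 1}, {"dx": 0, "dy": 0, "dz": 0, "yaw": -37, "fingers": 1}, {"dx": 0, "dy": 0, "dz": 0, "yaw": -45, "fingers": 1}, {"dx": 0, "dy": 0, "dz": 0, "yaw": -53, "fingers": 1}, {"dx": 0, "dy": 0, "dz": 0, "yaw": -61, "fingers": 1}, {"dx": 0, "dy": 0, "dz": 0, "yaw": -65, "fingers": 1}, {"dx": 0, "dy": 0, "dz": 0, "yaw": -65, "fingers": 1}])

```text
time_s: 30.05
ee_pos: [0.4864, -0.0074, 0.1262]
orientation: [[-0.335, 0.942, -0.001], [0.942, 0.335, -0.0], [0.0, -0.001, -1.0]]
force: [-0.2, 0.4, 4.4]
opening: 0.0207
```

```bash
cat > chk2.py <<'E'
from h import *
st=ctrl.state();R=np.array(st['orientation']);o=np.array(st['ee_pos']);F=np.array(st['force'])
C=np.array([.4873,.0332])+.06*np.array([.9377,-.3475]); r=o[:2]-C; th=np.arctan2(r[1],r[0]); t=np.array([-np.sin(th),np.cos(th)])
print(f"t={st['time_s']:.2f} alpha={(np.degrees(th)-159.65)%360:.1f} toolx-vs-antitan={np.degrees(np.arctan2(*(R[:2,0]@np.c_[-np.array([-t[1],t[0]]),-t]))):.1f} rad={1000*np.hypot(*r):.1f} z={o[2]:.4f} Ftan={F[:2]@t:.1f} Frad={F[:2]@r/np.hypot(*r):.1f} Fz={F[2]:.1f} Ftool={(R.T@F).round(1)} j7={st['joint_positions'][6]:.2f}")
E
python3 chk2.py
```

```text
t=30.05 alpha=39.4 toolx-vs-antitan=0.5 rad=60.5 z=0.1262 Ftan=-0.4 Frad=0.0 Fz=4.4 Ftool=[ 0.4 -0.1 -4.4] j7=0.04
```

move_arm(targets=[{"dx": -1, "dy": 0, "dz": 0, "yaw": -1, "fingers": 1}, {"dx": -2.1, "dy": 0, "dz": 0, "yaw": -2, "fingers": 1}, {"dx": -3.1, "dy": 0.1, "dz": 0, "yaw": -3, "fingers": 1}, {"dx": -4.2, "dy": 0.1, "dz": 0, "yaw": -4, "fingers": 1}, {"dx": -5.2, "dy": 0.2, "dz": 0, "yaw": -5, "fingers": 1}, {"dx": -6.3, "dy": 0.3, "dz": 0, "yaw": -6, "fingers": 1}, {"dx": -7.3, "dy": 0.4, "dz": 0, "yaw": -7, "fingers": 1}, {"dx": -8.4, "dy": 0.6, "dz": 0, "yaw": -8, "fingers": 1}, {"dx": -9.4, "dy": 0.7, "dz": 0, "yaw": -9, "fingers": 1}, {"dx": -10.4, "dy": 0.9, "dz": 0, "yaw": -10, "fingers": 1}])

```text
time_s: 31.05
ee_pos: [0.4905, -0.0165, 0.1262]
orientation: [[-0.492, 0.87, -0.002], [0.87, 0.492, -0.0], [0.001, -0.002, -1.0]]
force: [-2.4, 2.6, 6.6]
opening: 0.0209
```

```bash
python3 chk2.py
cat > edge.py <<'E'
from h import *
s=eyes.snapshot("side"); print([(x["conf"],x["at"],at_range(s,*x["at"]).round(3)) for x in eyes.spot_point("side","vent_edge")[:1]])
m=eyes.regions_of("side","vent_edge")
if m: P=cloud(s,m[0]["region"]); P=P[(P[:,2]<.4)]; print(np.percentile(P[:,2],[50,95,99,100]).round(4))
E
python3 edge.py
```

```text
t=31.05 alpha=48.9 toolx-vs-antitan=0.9 rad=60.4 z=0.1262 Ftan=-3.4 Frad=0.9 Fz=6.6 Ftool=[ 3.4 -0.8 -6.6] j7=0.22
[(0.91, [111.4, 231.9], array([0.572, 0.384, 0.322]))]
[0.3185 0.3265 0.3277 0.3288]
```

move_arm(targets=[{"dx": -1, "dy": 0, "dz": 0, "yaw": -1, "fingers": 1}, {"dx": -2.1, "dy": 0, "dz": 0, "yaw": -2, "fingers": 1}, {"dx": -3.1, "dy": 0.1, "dz": 0, "yaw": -3, "fingers": 1}, {"dx": -4.2, "dy": 0.1, "dz": 0, "yaw": -4, "fingers": 1}, {"dx": -5.2, "dy": 0.2, "dz": 0, "yaw": -5, "fingers": 1}, {"dx": -6.3, "dy": 0.3, "dz": 0, "yaw": -6, "fingers": 1}, {"dx": -7.3, "dy": 0.4, "dz": 0, "yaw": -7, "fingers": 1}, {"dx": -8.4, "dy": 0.6, "dz": 0, "yaw": -8, "fingers": 1}, {"dx": -9.4, "dy": 0.7, "dz": 0, "yaw": -9, "fingers": 1}, {"dx": -10.4, "dy": 0.9, "dz": 0, "yaw": -10, "fingers": 1}])

```text
time_s: 32.2
ee_pos: [0.4963, -0.0253, 0.1261]
orientation: [[-0.636, 0.772, -0.002], [0.772, 0.636, -0.0], [0.001, -0.002, -1.0]]
force: [-3.8, 1.0, 7.5]
opening: 0.0209
```

```bash
python3 chk2.py; python3 edge.py
```

```text
t=32.20 alpha=58.9 toolx-vs-antitan=1.0 rad=60.4 z=0.1261 Ftan=-3.2 Frad=2.4 Fz=7.5 Ftool=[ 3.2 -2.3 -7.5] j7=0.40
[(0.74, [110.0, 226.2], array([ 0.878,  0.188, -0.002]))]
[0.3148 0.3275 0.3287 0.3298]
```

move_arm(targets=[{"dx": -0.7, "dy": 0, "dz": -0.2, "yaw": -0.7, "fingers": 1}, {"dx": -1.5, "dy": 0, "dz": -0.2, "yaw": -1.4, "fingers": 1}, {"dx": -2.2, "dy": 0, "dz": -0.2, "yaw": -2.1, "fingers": 1}, {"dx": -2.9, "dy": 0.1, "dz": -0.2, "yaw": -2.8, "fingers": 1}, {"dx": -3.7, "dy": 0.1, "dz": -0.2, "yaw": -3.5, "fingers": 1}, {"dx": -4.4, "dy": 0.2, "dz": -0.2, "yaw": -4.2, "fingers": 1}, {"dx": -5.1, "dy": 0.2, "dz": -0.2, "yaw": -4.9, "fingers": 1}, {"dx": -5.9, "dy": 0.3, "dz": -0.2, "yaw": -5.6, "fingers": 1}, {"dx": -6.6, "dy": 0.4, "dz": -0.2, "yaw": -6.3, "fingers": 1}, {"dx": -7.3, "dy": 0.4, "dz": -0.2, "yaw": -7, "fingers": 1}])

```text
time_s: 33.35
ee_pos: [0.5013, -0.0306, 0.1262]
orientation: [[-0.725, 0.688, -0.002], [0.688, 0.725, -0.0], [0.001, -0.002, -1.0]]
force: [-4.3, 1.4, 4.7]
opening: 0.0207
```

move_arm(targets=[{"dx": -0.7, "dy": 0, "dz": 0, "yaw": -0.7, "fingers": 1}, {"dx": -1.5, "dy": 0, "dz": 0, "yaw": -1.4, "fingers": 1}, {"dx": -2.2, "dy": 0, "dz": 0, "yaw": -2.1, "fingers": 1}, {"dx": -2.9, "dy": 0.1, "dz": 0, "yaw": -2.8, "fingers": 1}, {"dx": -3.7, "dy": 0.1, "dz": 0, "yaw": -3.5, "fingers": 1}, {"dx": -4.4, "dy": 0.2, "dz": 0, "yaw": -4.2, "fingers": 1}, {"dx": -5.1, "dy": 0.2, "dz": 0, "yaw": -4.9, "fingers": 1}, {"dx": -5.9, "dy": 0.3, "dz": 0, "yaw": -5.6, "fingers": 1}, {"dx": -6.6, "dy": 0.4, "dz": 0, "yaw": -6.3, "fingers": 1}, {"dx": -7.3, "dy": 0.4, "dz": 0, "yaw": -7, "fingers": 1}])

```text
time_s: 34.35
ee_pos: [0.5068, -0.0354, 0.1262]
orientation: [[-0.804, 0.595, -0.002], [0.595, 0.804, -0.0], [0.002, -0.002, -1.0]]
force: [-4.6, 0.1, 6.0]
opening: 0.021
```

```bash
python3 chk2.py; python3 edge.py
```

```text
t=34.35 alpha=72.8 toolx-vs-antitan=1.1 rad=60.3 z=0.1262 Ftan=-3.7 Frad=2.7 Fz=6.0 Ftool=[ 3.8 -2.6 -6. ] j7=0.64
[(0.68, [107.6, 231.4], array([0.577, 0.389, 0.326]))]
[0.1184 0.1613 0.1652 0.1676]
```

move_arm(targets=[{"dx": -0.6, "dy": 0, "dz": 0, "yaw": -0.6, "fingers": 1}, {"dx": -1.2, "dy": 0, "dz": 0, "yaw": -1.2, "fingers": 1}, {"dx": -1.9, "dy": 0, "dz": 0, "yaw": -1.8, "fingers": 1}, {"dx": -2.5, "dy": 0, "dz": 0, "yaw": -2.4, "fingers": 1}, {"dx": -3.1, "dy": 0, "dz": 0, "yaw": -3, "fingers": 1}, {"dx": -3.8, "dy": 0.1, "dz": 0, "yaw": -3.6, "fingers": 1}, {"dx": -4.4, "dy": 0.1, "dz": 0, "yaw": -4.2, "fingers": 1}, {"dx": -5, "dy": 0.1, "dz": 0, "yaw": -4.8, "fingers": 1}, {"dx": -5.7, "dy": 0.2, "dz": 0, "yaw": -5.4, "fingers": 1}, {"dx": -6.3, "dy": 0.2, "dz": 0, "yaw": -6, "fingers": 1}])

```text
time_s: 35.5
ee_pos: [0.512, -0.039, 0.1262]
orientation: [[-0.862, 0.508, -0.002], [0.508, 0.862, -0.0], [0.002, -0.001, -1.0]]
force: [-3.4, 0.7, 6.2]
opening: 0.0208
```

move_arm(targets=[{"dx": -0.6, "dy": 0, "dz": 0, "yaw": -0.6, "fingers": 1}, {"dx": -1.2, "dy": 0, "dz": 0, "yaw": -1.2, "fingers": 1}, {"dx": -1.9, "dy": 0, "dz": 0, "yaw": -1.8, "fingers": 1}, {"dx": -2.5, "dy": 0, "dz": 0, "yaw": -2.4, "fingers": 1}, {"dx": -3.1, "dy": 0.1, "dz": 0, "yaw": -3, "fingers": 1}, {"dx": -3.8, "dy": 0.1, "dz": 0, "yaw": -3.6, "fingers": 1}, {"dx": -4.4, "dy": 0.1, "dz": 0, "yaw": -4.2, "fingers": 1}, {"dx": -5, "dy": 0.2, "dz": 0, "yaw": -4.8, "fingers": 1}, {"dx": -5.7, "dy": 0.2, "dz": 0, "yaw": -5.4, "fingers": 1}, {"dx": -6.3, "dy": 0.3, "dz": 0, "yaw": -6, "fingers": 1}])

```text
time_s: 36.5
ee_pos: [0.5176, -0.042, 0.1262]
orientation: [[-0.91, 0.415, -0.002], [0.415, 0.91, -0.0], [0.002, -0.001, -1.0]]
force: [-2.9, -0.7, 6.2]
opening: 0.0211
```

```bash
python3 chk2.py; python3 edge.py
```

```text
t=36.50 alpha=84.8 toolx-vs-antitan=1.0 rad=60.2 z=0.1262 Ftan=-2.3 Frad=1.9 Fz=6.2 Ftool=[ 2.3 -1.9 -6.2] j7=0.84
[(0.82, [112.3, 226.4], array([0.578, 0.374, 0.327]))]
[0.3024 0.3304 0.3319 0.3329]
```

move_arm(targets=[{"dx": -0.7, "dy": 0, "dz": 0, "yaw": -0.7, "fingers": 1}, {"dx": -1.5, "dy": 0, "dz": 0, "yaw": -1.4, "fingers": 1}, {"dx": -2.2, "dy": 0, "dz": 0, "yaw": -2.1, "fingers": 1}, {"dx": -2.9, "dy": 0, "dz": 0, "yaw": -2.8, "fingers": 1}, {"dx": -3.7, "dy": 0.1, "dz": 0, "yaw": -3.5, "fingers": 1}, {"dx": -4.4, "dy": 0.1, "dz": 0, "yaw": -4.2, "fingers": 1}, {"dx": -5.1, "dy": 0.1, "dz": 0, "yaw": -4.9, "fingers": 1}, {"dx": -5.9, "dy": 0.2, "dz": 0, "yaw": -5.6, "fingers": 1}, {"dx": -6.6, "dy": 0.3, "dz": 0, "yaw": -6.3, "fingers": 1}, {"dx": -7.3, "dy": 0.3, "dz": 0, "yaw": -7, "fingers": 1}])

```text
time_s: 37.65
ee_pos: [0.5244, -0.0448, 0.1262]
orientation: [[-0.954, 0.301, -0.002], [0.301, 0.954, -0.0], [0.002, -0.001, -1.0]]
force: [-3.0, -0.1, 4.8]
opening: 0.0209
```

move_arm(targets=[{"dx": -0.7, "dy": 0, "dz": 0, "yaw": -0.7, "fingers": 1}, {"dx": -1.5, "dy": 0, "dz": 0, "yaw": -1.4, "fingers": 1}, {"dx": -2.2, "dy": 0, "dz": 0, "yaw": -2.1, "fingers": 1}, {"dx": -2.9, "dy": 0.1, "dz": 0, "yaw": -2.8, "fingers": 1}, {"dx": -3.7, "dy": 0.1, "dz": 0, "yaw": -3.5, "fingers": 1}, {"dx": -4.4, "dy": 0.2, "dz": 0, "yaw": -4.2, "fingers": 1}, {"dx": -5.1, "dy": 0.2, "dz": 0, "yaw": -4.9, "fingers": 1}, {"dx": -5.9, "dy": 0.3, "dz": 0, "yaw": -5.6, "fingers": 1}, {"dx": -6.6, "dy": 0.4, "dz": 0, "yaw": -6.3, "fingers": 1}, {"dx": -7.3, "dy": 0.4, "dz": 0, "yaw": -7, "fingers": 1}])

```text
time_s: 38.65
ee_pos: [0.5314, -0.0467, 0.1262]
orientation: [[-0.983, 0.182, -0.002], [0.182, 0.983, -0.001], [0.002, -0.001, -1.0]]
force: [-3.0, -1.3, 5.3]
opening: 0.0208
```

```bash
python3 chk2.py; python3 edge.py
```

```text
t=38.65 alpha=98.7 toolx-vs-antitan=1.1 rad=60.2 z=0.1262 Ftan=-2.6 Frad=1.9 Fz=5.3 Ftool=[ 2.7 -1.8 -5.3] j7=1.06
[(0.97, [112.7, 228.2], array([0.576, 0.376, 0.324]))]
[0.3005 0.332  0.3332 0.3352]
```

move_arm(targets=[{"dx": -0.7, "dy": 0, "dz": 0, "yaw": -0.7, "fingers": 1}, {"dx": -1.5, "dy": 0, "dz": 0, "yaw": -1.4, "fingers": 1}, {"dx": -2.2, "dy": 0, "dz": 0, "yaw": -2.1, "fingers": 1}, {"dx": -2.9, "dy": 0, "dz": 0, "yaw": -2.8, "fingers": 1}, {"dx": -3.7, "dy": 0.1, "dz": 0, "yaw": -3.5, "fingers": 1}, {"dx": -4.4, "dy": 0.1, "dz": 0, "yaw": -4.2, "fingers": 1}, {"dx": -5.1, "dy": 0.1, "dz": 0, "yaw": -4.9, "fingers": 1}, {"dx": -5.9, "dy": 0.2, "dz": 0, "yaw": -5.6, "fingers": 1}, {"dx": -6.6, "dy": 0.3, "dz": 0, "yaw": -6.3, "fingers": 1}, {"dx": -7.3, "dy": 0.3, "dz": 0, "yaw": -7, "fingers": 1}])

```text
time_s: 39.8
ee_pos: [0.5387, -0.0477, 0.1262]
orientation: [[-0.998, 0.061, -0.002], [0.061, 0.998, -0.001], [0.002, -0.001, -1.0]]
force: [-4.1, 0.5, 4.6]
opening: 0.0206
```

move_arm(targets=[{"dx": -0.7, "dy": 0, "dz": 0, "yaw": -0.7, "fingers": 1}, {"dx": -1.5, "dy": 0, "dz": 0, "yaw": -1.4, "fingers": 1}, {"dx": -2.2, "dy": 0, "dz": 0, "yaw": -2.1, "fingers": 1}, {"dx": -2.9, "dy": 0.1, "dz": 0, "yaw": -2.8, "fingers": 1}, {"dx": -3.7, "dy": 0.1, "dz": 0, "yaw": -3.5, "fingers": 1}, {"dx": -4.4, "dy": 0.2, "dz": 0, "yaw": -4.2, "fingers": 1}, {"dx": -5.1, "dy": 0.2, "dz": 0, "yaw": -4.9, "fingers": 1}, {"dx": -5.9, "dy": 0.3, "dz": 0, "yaw": -5.6, "fingers": 1}, {"dx": -6.6, "dy": 0.4, "dz": 0, "yaw": -6.3, "fingers": 1}, {"dx": -7.3, "dy": 0.4, "dz": 0, "yaw": -7, "fingers": 1}])

```text
time_s: 40.8
ee_pos: [0.546, -0.0478, 0.1262]
orientation: [[-0.998, -0.061, -0.002], [-0.061, 0.998, -0.001], [0.002, -0.001, -1.0]]
force: [-2.9, -1.2, 6.2]
opening: 0.0207
```

```bash
python3 chk2.py; python3 edge.py
```

```text
t=40.80 alpha=112.7 toolx-vs-antitan=1.1 rad=60.2 z=0.1262 Ftan=-3.0 Frad=1.1 Fz=6.2 Ftool=[ 3.  -1.  -6.2] j7=1.27
[]
[0.298  0.3334 0.335  0.3365]
```

move_arm(targets=[{"dx": -0.7, "dy": 0, "dz": 0, "yaw": -0.7, "fingers": 1}, {"dx": -1.5, "dy": 0, "dz": 0, "yaw": -1.4, "fingers": 1}, {"dx": -2.2, "dy": 0, "dz": 0, "yaw": -2.1, "fingers": 1}, {"dx": -2.9, "dy": 0, "dz": 0, "yaw": -2.8, "fingers": 1}, {"dx": -3.7, "dy": 0.1, "dz": 0, "yaw": -3.5, "fingers": 1}, {"dx": -4.4, "dy": 0.1, "dz": 0, "yaw": -4.2, "fingers": 1}, {"dx": -5.1, "dy": 0.1, "dz": 0, "yaw": -4.9, "fingers": 1}, {"dx": -5.9, "dy": 0.2, "dz": 0, "yaw": -5.6, "fingers": 1}, {"dx": -6.6, "dy": 0.3, "dz": 0, "yaw": -6.3, "fingers": 1}, {"dx": -7.3, "dy": 0.3, "dz": 0, "yaw": -7, "fingers": 1}])

```text
time_s: 41.95
ee_pos: [0.5533, -0.0471, 0.1262]
orientation: [[-0.983, -0.182, -0.002], [-0.182, 0.983, -0.001], [0.002, -0.0, -1.0]]
force: [-3.4, -0.4, 6.3]
opening: 0.0205
```

move_arm(targets=[{"dx": -0.7, "dy": 0, "dz": 0, "yaw": -0.7, "fingers": 1}, {"dx": -1.5, "dy": 0, "dz": 0, "yaw": -1.4, "fingers": 1}, {"dx": -2.2, "dy": 0, "dz": 0, "yaw": -2.1, "fingers": 1}, {"dx": -2.9, "dy": 0.1, "dz": 0, "yaw": -2.8, "fingers": 1}, {"dx": -3.7, "dy": 0.1, "dz": 0, "yaw": -3.5, "fingers": 1}, {"dx": -4.4, "dy": 0.2, "dz": 0, "yaw": -4.2, "fingers": 1}, {"dx": -5.1, "dy": 0.2, "dz": 0, "yaw": -4.9, "fingers": 1}, {"dx": -5.9, "dy": 0.3, "dz": 0, "yaw": -5.6, "fingers": 1}, {"dx": -6.6, "dy": 0.4, "dz": 0, "yaw": -6.3, "fingers": 1}, {"dx": -7.3, "dy": 0.4, "dz": 0, "yaw": -7, "fingers": 1}])

```text
time_s: 42.95
ee_pos: [0.5604, -0.0454, 0.1261]
orientation: [[-0.954, -0.301, -0.002], [-0.301, 0.954, -0.001], [0.002, -0.0, -1.0]]
force: [-2.8, -0.8, 5.8]
opening: 0.0207
```

```bash
python3 chk2.py; python3 edge.py
```

```text
t=42.95 alpha=126.6 toolx-vs-antitan=1.2 rad=60.2 z=0.1261 Ftan=-2.9 Frad=0.0 Fz=5.8 Ftool=[ 2.9  0.  -5.8] j7=1.48
[(0.73, [104.6, 228.3], array([0.583, 0.389, 0.332]))]
[0.2944 0.3349 0.3363 0.3376]
```

move_arm(targets=[{"dx": -0.7, "dy": 0, "dz": 0, "yaw": -0.7, "fingers": 1}, {"dx": -1.5, "dy": 0, "dz": 0, "yaw": -1.4, "fingers": 1}, {"dx": -2.2, "dy": 0, "dz": 0, "yaw": -2.1, "fingers": 1}, {"dx": -2.9, "dy": 0.1, "dz": 0, "yaw": -2.8, "fingers": 1}, {"dx": -3.7, "dy": 0.1, "dz": 0, "yaw": -3.5, "fingers": 1}, {"dx": -4.4, "dy": 0.2, "dz": 0, "yaw": -4.2, "fingers": 1}, {"dx": -5.1, "dy": 0.2, "dz": 0, "yaw": -4.9, "fingers": 1}, {"dx": -5.9, "dy": 0.3, "dz": 0, "yaw": -5.6, "fingers": 1}, {"dx": -6.6, "dy": 0.4, "dz": 0, "yaw": -6.3, "fingers": 1}, {"dx": -7.3, "dy": 0.4, "dz": 0, "yaw": -7, "fingers": 1}])

```text
time_s: 44.1
ee_pos: [0.5673, -0.043, 0.1262]
orientation: [[-0.91, -0.414, -0.002], [-0.414, 0.91, -0.001], [0.002, -0.0, -1.0]]
force: [-2.6, -1.7, 5.7]
opening: 0.0208
```

move_arm(targets=[{"dx": -0.7, "dy": 0, "dz": 0, "yaw": -0.7, "fingers": 1}, {"dx": -1.5, "dy": 0, "dz": 0, "yaw": -1.4, "fingers": 1}, {"dx": -2.2, "dy": 0, "dz": 0, "yaw": -2.1, "fingers": 1}, {"dx": -2.9, "dy": 0.1, "dz": 0, "yaw": -2.8, "fingers": 1}, {"dx": -3.7, "dy": 0.1, "dz": 0, "yaw": -3.5, "fingers": 1}, {"dx": -4.4, "dy": 0.2, "dz": 0, "yaw": -4.2, "fingers": 1}, {"dx": -5.1, "dy": 0.2, "dz": 0, "yaw": -4.9, "fingers": 1}, {"dx": -5.9, "dy": 0.3, "dz": 0, "yaw": -5.6, "fingers": 1}, {"dx": -6.6, "dy": 0.4, "dz": 0, "yaw": -6.3, "fingers": 1}, {"dx": -7.3, "dy": 0.4, "dz": 0, "yaw": -7, "fingers": 1}])

```text
time_s: 45.1
ee_pos: [0.573, -0.0402, 0.1259]
orientation: [[-0.853, -0.522, -0.004], [-0.522, 0.853, -0.002], [0.004, 0.0, -1.0]]
force: [-7.8, -5.9, 7.8]
opening: 0.0206
```

The effort jumped to about 9.7 N along the turn and motion lagged, so this is the stop. Hold the lean briefly with a tiny ease-off.

move_arm(targets=[{"dx": 0, "dy": 0, "dz": 0, "yaw": 0, "fingers": 1}, {"dx": 0, "dy": 0, "dz": 0, "yaw": 0, "fingers": 1}, {"dx": 0.2, "dy": 0, "dz": 0, "yaw": 0, "fingers": 1}, {"dx": 0.2, "dy": 0, "dz": 0, "yaw": 0, "fingers": 1}, {"dx": 0.2, "dy": 0, "dz": 0, "yaw": 0, "fingers": 1}, {"dx": 0.2, "dy": 0, "dz": 0, "yaw": 0, "fingers": 1}, {"dx": 0.2, "dy": 0, "dz": 0, "yaw": 0, "fingers": 1}, {"dx": 0.2, "dy": 0, "dz": 0, "yaw": 0, "fingers": 1}, {"dx": 0.2, "dy": 0, "dz": 0, "yaw": 0, "fingers": 1}, {"dx": 0.2, "dy": 0, "dz": 0, "yaw": 0, "fingers": 1}])

```text
time_s: 46.1
ee_pos: [0.5729, -0.0403, 0.1259]
orientation: [[-0.853, -0.522, -0.004], [-0.522, 0.853, -0.002], [0.004, 0.0, -1.0]]
force: [-7.3, -4.5, 7.3]
opening: 0.021
```

```bash
python3 chk2.py; python3 edge.py
```

```text
t=46.10 alpha=139.5 toolx-vs-antitan=2.3 rad=60.2 z=0.1259 Ftan=-8.5 Frad=0.4 Fz=7.3 Ftool=[ 8.6 -0.1 -7.3] j7=1.68
[(0.92, [104.1, 221.4], array([ 0.909,  0.184, -0.001]))]
[0.2922 0.3362 0.3376 0.3397]
```

Stop confirmed, rigid at about 6 N/mm. Lean slightly more, to about 11 N, for margin.

move_arm(targets=[{"dx": 0, "dy": 0, "dz": 0, "yaw": 0, "fingers": 1}, {"dx": 0, "dy": 0, "dz": 0, "yaw": 0, "fingers": 1}, {"dx": -0.2, "dy": 0, "dz": 0, "yaw": 0, "fingers": 1}, {"dx": -0.4, "dy": 0, "dz": 0, "yaw": 0, "fingers": 1}, {"dx": -0.5, "dy": 0, "dz": 0, "yaw": 0, "fingers": 1}, {"dx": -0.5, "dy": 0, "dz": 0, "yaw": 0, "fingers": 1}, {"dx": -0.5, "dy": 0, "dz": 0, "yaw": 0, "fingers": 1}, {"dx": -0.5, "dy": 0, "dz": 0, "yaw": 0, "fingers": 1}, {"dx": -0.5, "dy": 0, "dz": 0, "yaw": 0, "fingers": 1}, {"dx": -0.5, "dy": 0, "dz": 0, "yaw": 0, "fingers": 1}], force=20)

```text
time_s: 47.25
ee_pos: [0.5731, -0.0402, 0.1259]
orientation: [[-0.853, -0.521, -0.004], [-0.521, 0.853, -0.002], [0.005, 0.0, -1.0]]
force: [-7.0, -6.3, 8.7]
opening: 0.0207
```

move_arm(targets=[{"dx": -0.2, "dy": 0, "dz": 0, "yaw": 0, "fingers": 1}, {"dx": -0.4, "dy": 0, "dz": 0, "yaw": 0, "fingers": 1}, {"dx": -0.5, "dy": 0, "dz": 0, "yaw": 0, "fingers": 1}, {"dx": -0.5, "dy": 0, "dz": 0, "yaw": 0, "fingers": 1}, {"dx": -0.5, "dy": 0, "dz": 0, "yaw": 0, "fingers": 1}, {"dx": -0.5, "dy": 0, "dz": 0, "yaw": 0, "fingers": 1}, {"dx": -0.5, "dy": 0, "dz": 0, "yaw": 0, "fingers": 1}, {"dx": -0.5, "dy": 0, "dz": 0, "yaw": 0, "fingers": 1}, {"dx": -0.5, "dy": 0, "dz": 0, "yaw": 0, "fingers": 1}, {"dx": -0.5, "dy": 0, "dz": 0, "yaw": 0, "fingers": 1}])

```text
time_s: 48.25
ee_pos: [0.5734, -0.04, 0.1258]
orientation: [[-0.853, -0.521, -0.004], [-0.521, 0.853, -0.002], [0.005, 0.0, -1.0]]
force: [-9.2, -6.7, 9.4]
opening: 0.0206
```

```bash
python3 chk2.py; python3 chk2.py
```

```text
t=48.25 alpha=140.0 toolx-vs-antitan=1.8 rad=60.3 z=0.1258 Ftan=-11.3 Frad=1.3 Fz=9.4 Ftool=[11.4 -1.  -9.3] j7=1.68
t=48.25 alpha=140.0 toolx-vs-antitan=1.8 rad=60.3 z=0.1258 Ftan=-11.3 Frad=1.3 Fz=9.4 Ftool=[11.4 -1.  -9.3] j7=1.68
```

About 11 N held against the stop. Ease off, release and rise straight up.

move_arm(targets=[{"dx": 0.6, "dy": 0, "dz": 0, "yaw": 0, "fingers": 1}, {"dx": 1.2, "dy": 0, "dz": 0, "yaw": 0, "fingers": 1}, {"dx": 1.4, "dy": 0, "dz": -0.3, "yaw": 0, "fingers": 0.6}, {"dx": 1.4, "dy": 0, "dz": -0.3, "yaw": 0, "fingers": 0.5}, {"dx": 1.4, "dy": 0, "dz": -0.3, "yaw": 0, "fingers": 0.4}, {"dx": 1.4, "dy": 0, "dz": -0.3, "yaw": 0, "fingers": 0.4}, {"dx": 1.4, "dy": 0, "dz": -5, "yaw": 0, "fingers": 0.4}, {"dx": 1.4, "dy": 0, "dz": -30, "yaw": 0, "fingers": 0.4}, {"dx": 1.4, "dy": 0, "dz": -70, "yaw": 0, "fingers": 0.4}, {"dx": 1.4, "dy": 0, "dz": -110, "yaw": 0, "fingers": 0.4}])

```text
time_s: 49.25
ee_pos: [0.5738, -0.0387, 0.2379]
orientation: [[-0.851, -0.525, -0.001], [-0.525, 0.851, 0.001], [0.0, 0.001, -1.0]]
force: [-0.1, -0.5, 0.1]
opening: 0.0566
```

```bash
python3 edge.py
python3 - <<'E'
from h import *
np.set_printoptions(precision=1,suppress=True)
st=ctrl.state();print(st["time_s"],st["ee_pos"],st["force"],st["opening"])
s=eyes.snapshot("wrist");P=1000*cloud(s,np.ones((384,512),bool))
C=np.array([543.5,12.3]); m=(P[:,2]>112)&(P[:,2]<134)&(np.hypot(*(P[:,:2]-C).T)<30)
if m.sum(): print("hubtop",m.sum(),np.percentile(P[m][:,2],[5,50,95]),cv2.minAreaRect(P[m][:,:2].astype(np.float32)))
im=np.hstack([cv2.resize(s["pixels"],(400,300)),cv2.resize(eyes.snapshot("side")["pixels"],(400,300))]);cv2.imwrite("pics/end.png",im)
E
```

```text
[(0.87, [106.4, 225.8], array([0.585, 0.382, 0.331]))]
[0.2932 0.3362 0.3374 0.3394]
49.4 [ 0.6 -0.   0.2] [ 0.2  0.5 -0.7] 0.05597844000444494
hubtop 1060 [118.3 123.1 124.3] ((542.5123901367188, 12.544583320617676), (34.47265625, 34.19828414916992), 25.385440826416016)
```

View pics/end.png

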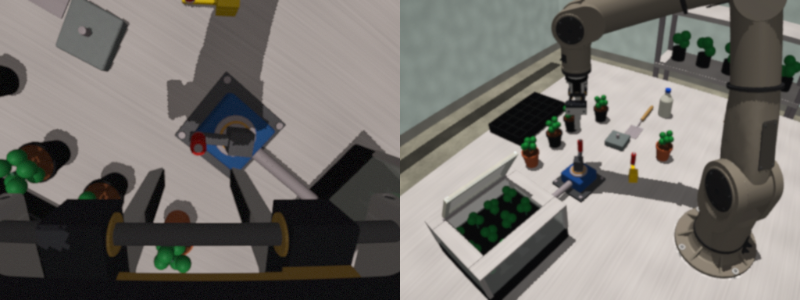

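The hub top is still at 123 mm on the shaft axis, the flap is up, all pots and tools stand where they were, and the gripper is clear.

```bash
python3 -c "
from workcell import ticket; print(ticket.close_job())"
```

```text
the job is handed in; nothing more can be done
None
```

I parked the dark crank on the gearbox shaft, wound the vent open to its stop, and handed the job in at about 49 s; no verdict was reported.

- **Seating:** The first try caught on the shoulder of the square. A shift of about 1 mm and small turns dropped it in. I pressed it to the collar with about 17 N, more than the 4 to 8 N advised.
- **Winding:** I turned it anticlockwise by the red handle about 860° (2.4 turns), with 3 to 5 N of resistance.
- **Stop:** The effort jumped to about 10 N and the handle stopped following. I leaned on it for about 3 s at 8.5 to 11.3 N, then released it and rose clear.

**Last checks**
- **Crank:** The hub top is at 123 mm, the same as when first seated, on the shaft axis and level.
- **Vent edge:** The camera put the flap edge at about 337 mm and the edge point at 331 mm. The two disagree by a few millimetres, but both are above 328 mm. Several of the network's edge readings during winding missed and were ignored.
- **Crank angle:** After release it read about 4° back from where I leaned, roughly the socket's play.
- **Surroundings:** In the last picture the pots, bottle and trowel looked undisturbed, judged by eye. The gripper touches nothing.

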